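# Turn round the anaerobic jar: unload, load, lock

## Robot

A 6-joint arm with a two-finger parallel gripper is mounted at the origin on a cart in front of the work surface, level with it; the furniture and walls round the work are solid. World frame = base frame: x ahead of the robot, y to its left, z up, the work surface at z = 0. Lengths are in m, angles in rad, forces in N, time in s.
With the tool pointing down it reaches from about 0.425 to 0.95 m from the base axis. Payload 3.5 kg.
Tool frame: the origin (TCP) lies on the centre line of the jaws, within the pads' length; the fingertips stand 14 mm ahead of it and the grasp point (between the pads) lies 5 mm behind it (ctrl.finger_overhang is the distance from the TCP to the fingertips, in m); z points along the fingers, y is the line along which they close (so a half turn about z gives the same grasp; the last joint's range is limited). The gripper opens to 85 mm and grips with 20 to 120 N. Pads are 22 mm wide; open, the fingers measure 114 mm over their backs; the gripper's body (76 mm by 85 mm) begins 54 mm behind the grasp point. The pads swing forward as they close: fully open they stand 13 mm farther back than shut.
Start: joints at [1.2, 0.286, 1.577, -0, 1.279, -0.15], TCP at [0.148, 0.659, 0.245] pointing down, gripper open.
Joint ranges: [-2.77, 2.77], [-0.9, 2.22], [0.21, 2.48], [-1.53, 4.67], [0.24, 2.81], [-2.84, 2.84]. Speed limits (rad/s): [2.79, 2.79, 3.14, 3.14, 3.14, 3.14].

## Interface

Orientations are given as a unit quaternion [x, y, z, w].
In Python, from plant import ctrl gives the robot as it stands.
- The arm moves only by the tool send_rows, never from a script. Its argument "moves" is text: rows parted by semicolons, each of 7 numbers parted by spaces: the turn, a rotation vector about the tool's x, y, z in units of 360 degrees (1.0 is 360 degrees), then the shift along the tool's x, y, z in units of 20 cm (1.0 is 20 cm), then the gripper's target within -1 to 1 (fully open at 1, half-way at 0, shut at -1). A call has 1 to 12 rows; each row is the pose to reach, as a shift and turn from the pose commanded when the call began, along the tool's axes at that moment, turning the shorter way round; what a row does not reach only later rows make up. A row lasts 1/8 s, in which the tool goes at most 62.5 mm and 10.7 degrees, less where a joint would pass 70% of its speed; a pose out of reach is approached as far as the arm can. A call with a number of a shift or a turn outside -1 to 1 is refused whole. A call with a gripper value outside its range is refused whole. The fingers move at their own pace and stop on an object; "newtons" is the grip in N (left out, the last holds). Time passes only in rows, so rows that repeat a pose let the fingers close. It gives the time, the measured TCP pose, the force, the opening and the grip force at its end, in the units of the state.
- ctrl.get_state(): the state, without advancing time (a new reading comes with each control period).
- ctrl.read_camera(name): name is "scene" or "top" or "wrist"; returns a dict with "image" (480x640x3 uint8, red, green, blue), "fovy" (degrees; the focal length in pixels is half the picture's height over the tangent of half this angle, whatever the lens; pixels are square), "cx", "cy" (the principal point, pixels), "extrinsics" (4x4, takes a point from camera to world coordinates). Camera axes: x right, y up, looking along -z (the intrinsics and any distortion apply to the point x, -y, -z); pixel columns grow to the right and rows downward; lengths in m; the calibration is good to about 2 mm. A picture is of the moment at which its call begins. There is no depth.
- ctrl.sign_off(): hands the job in; it is judged then, once.
The state is a dict: "time": time; "qpos": joint angles; "dq": joint speeds; "joint_efforts": joint torques, N m; "eef_pos": TCP position; "tcp_rot": TCP orientation; "contact_force": force on the tool from outside, world axes, zero at the start; "wrist_torque": the same for the moment, N m; "opening": opening from 0.0 (shut) to 1.0 (fully open); "finger_force": force on a finger pad.
Only numpy, scipy, OpenCV 4.12 (cv2) and the standard library are available. Lean on these libraries where they do the work, as an engineer would, in place of code of your own. Each camera call takes 0.05 s, during which the arm holds its last target. There are 200 camera calls.

## Task

Turn round the small anaerobic jar: untwist its clear cover anticlockwise, lift it off and stand it upright on the free counter, and lay the two incubated green plates from the jar flat in the steel tray. Then stack all the fresh culture plates from the counter flat, either way up, on the round steel carrier in the jar base, each one centred so that no edge hangs over the carrier. Finally lower the cover over the stack with its lugs in the slots of the base, push it down on the gasket and twist it clockwise to the stop; leave the timer and the bottles standing where they are.

Things in the scene. Friction and masses are not known exactly. Their poses are not given: they have to be found in the camera images.
- jar_base: grey base of the jar, fixed, round, 128 mm across; origin at its centre on the counter, z up. Its bayonet ring (outer radius 58 mm, bore radius 44.5 mm, top 24.5 mm above the counter) has three slots open at the top, 34 degrees wide, radius 52.5 mm, centred at 0, 120 and 240 degrees about z from the base's x axis (white dots; the brass vent sticks out at 0 degrees)
- carrier_top (a point): centre of the top of the carrier: a round steel table 70 mm across in the middle of the base, 32 mm above the counter (7.5 mm above the ring)
- jar_gasket (a joint): red springy gasket ring between carrier and ring; 0: free (top 13 mm above the counter), 0.005 m: fully pressed; takes 3 N at 0 to 10.5 N at 0.005. A cover resting on it unlocked sits too high to be turned: it must be pushed down at least 2.5 mm and turned while held down. Locked it reads about 0.0025
- jar_stop0 (a point): where the top centre of a lug rests when locked, 46 mm from the base's axis, 18.5 mm above the counter: 40 degrees clockwise (from above) of the slot at 0 degrees (red dot), at the end of a channel under the ring's 6 mm lip (lip underside 18.5 mm above the counter)
- jar_stop1 (a point): the same, 40 degrees clockwise of the slot at 120 degrees
- jar_stop2 (a point): the same, 40 degrees clockwise of the slot at 240 degrees
- jar_cover: clear cover with a blue top, about 0.3 kg: a bell open below, outer radius 41.5, inner radius 38.5, inner height 92, 135 mm tall with its handle; origin at the centre of its bottom rim, z up. Starts locked on the base, rim 10 mm above the counter; turn it 40 degrees anticlockwise, pushed down a little, and it lifts off
- cover_lug0 (a point): top centre of the lug at 0 degrees of the cover (its x axis), 46 mm from its axis, 8 mm above its rim. Three steel lugs at 0, 120 and 240 degrees (white marks) stand out to 49 mm radius, 19 mm wide, 2 to 8 mm above the rim. Any lug may go in any slot
- cover_handle (a point): centre of the black bar handle on the cover's top, 117 mm above its rim: a bar along the cover's x axis, 62 mm long, 16 mm thick, its free height from 102 to 135 mm above the rim; pinch it across its thickness
- plate_red: fresh closed 60 mm culture plate (Petri dish), clear, with dark red agar: a flat disc 60 mm across and 16 mm thick, 30 g; origin at the centre of its underside, z up. May be absent. Plates stack flat without nesting; either way up will do.
- plate_pink: fresh closed 60 mm culture plate (Petri dish), clear, with pink agar: a flat disc 60 mm across and 16 mm thick, 30 g; origin at the centre of its underside, z up. May be absent. Plates stack flat without nesting; either way up will do.
- plate_brown: fresh closed 60 mm culture plate (Petri dish), clear, with brown agar: a flat disc 60 mm across and 16 mm thick, 30 g; origin at the centre of its underside, z up. May be absent. Plates stack flat without nesting; either way up will do.
- plate_yellow: fresh closed 60 mm culture plate (Petri dish), clear, with pale yellow agar: a flat disc 60 mm across and 16 mm thick, 30 g; origin at the centre of its underside, z up. May be absent. Plates stack flat without nesting; either way up will do.
- plate_old: incubated plate on the carrier in the jar, green agar with pale colonies; same size as the fresh ones: 60 mm across, 16 mm thick, 30 g; origin at the centre of its underside, z up
- plate_old2: second incubated plate, the same, on top of the first at the start
- tray: shallow steel tray with a pale blue liner, 140 mm (x) by 250 mm (y), fixed, floor 2 mm thick, rim 11 mm high and 3 mm thick; origin at the centre of its underside. Room for the two incubated plates side by side; in it means centres within 40 mm (x) and 95 mm (y) of its centre. Mind the tall fixed printer behind its right half (beyond x = 0.52 where y < -0.33)
- timer: white lab timer, 58x62x18 mm, loose bystander, origin at the centre of its underside
- loop_bottle: reagent bottle with a blue pointed cap, 32 mm across, 90 mm tall, loose bystander, origin under its centre
- oil_bottle: small brown bottle with a black pointed cap, 23 mm across, 74 mm tall, loose bystander, origin under its centre
Mind the look-alikes: they are no part of the job. Leave any orange look-alike of the plate_yellow alone.

How it is judged:
By the outcome, as a careful person would: the job done as asked, in the order asked, and still so for the second after the job is handed in, with the robot touching nothing.
Of plate_red, plate_pink, plate_brown, plate_yellow only 2 to 4 are there at a start; the rules pass over those that are not, and their reading is None.
At some moment in a run one of plate_red, plate_pink, plate_brown, plate_yellow, plate_old, plate_old2 may be knocked a few centimetres aside while the robot is not near it.
It also fails if it takes over 210 s, if anything falls off the work surface, if the arm or the gripper's body presses on something with over 40 N, if the wrist force passes 120 N, or if a joint passes its speed limit or range.

## Working session

There is one attempt and no reset: what is moved stays moved. The work goes in short steps, Python scripts to look and compute and a tool call to move; the robot and the scene stay as the last step left them, time stands still between calls to the robot, and variables do not carry over. Pictures are saved under pics/ and viewed, at most 14 in all, crops included, and the job is handed in when it is done.

Besides the shell and the picture viewer there is one more tool, called in YAML: its name, and indented under it one key for each argument. send_rows: Moves the arm, as the interface text tells. Its arguments: {"type":"object","properties":{"moves":{"type":"string"},"newtons":{"type":"number"}},"required":["moves"]}

```bash
ls; mkdir -p pics
cat > h.py <<'E'
import numpy as np, cv2
from plant import ctrl
from scipy.spatial.transform import Rotation as R
def cam(n,save=None):
    c=ctrl.read_camera(n)
    if save: cv2.imwrite('pics/'+save,c['image'][:,:,::-1])
    return c
def f(c): return 240/np.tan(np.radians(c['fovy'])/2)
def ray(c,u,v,z):
    E=np.array(c['extrinsics']);d=E[:3,:3]@np.array([(u-c['cx'])/f(c),-(v-c['cy'])/f(c),-1]);o=E[:3,3]
    return o+d*(z-o[2])/d[2]
def proj(c,p):
    E=np.array(c['extrinsics']);q=E[:3,:3].T@(np.array(p)-E[:3,3])
    return c['cx']+f(c)*q[0]/-q[2], c['cy']-f(c)*q[1]/-q[2]
def st():
    s=ctrl.get_state();print({k:np.round(s[k],4).tolist() for k in s if k not in('dq','joint_efforts')});return s
E
python3 - <<'E'
from h import *
s=st();print(R.from_quat(s['tcp_rot']).as_matrix().round(3), getattr(ctrl,'finger_overhang',None))
for n in('scene','top'):
    c=cam(n,n+'0.png');print(n,{k:(np.round(v,3).tolist() if k!='image' else 0) for k,v in c.items()})
E
```

```text
pics
{'time': 0.0, 'qpos': [1.2, 0.2872, 1.5782, -0.0, 1.2786, -0.15], 'eef_pos': [0.1476, 0.658, 0.2439], 'tcp_rot': [0.1102, 0.9939, -0.0012, -0.0003], 'contact_force': [-0.3288, -0.1444, -0.0417], 'wrist_torque': [-0.0001, 0.0481, 0.0153], 'finger_force': 0.0, 'opening': 0.9988}
[[-0.976  0.219 -0.001]
 [ 0.219  0.976 -0.002]
 [ 0.    -0.002 -1.   ]] 0.014
scene {'image': 0, 'fovy': 44.932, 'cx': 323.168, 'cy': 235.605, 'extrinsics': [[0.769, 0.34, -0.542, -0.179], [-0.639, 0.436, -0.634, -0.818], [0.021, 0.833, 0.552, 0.813], [0.0, 0.0, 0.0, 1.0]]}
top {'image': 0, 'fovy': 51.636, 'cx': 321.712, 'cy': 242.526, 'extrinsics': [[0.02, 0.99, -0.141, 0.388], [-1.0, 0.021, 0.007, 0.008], [0.01, 0.141, 0.99, 1.243], [0.0, 0.0, 0.0, 1.0]]}
```

View pics/scene0.png

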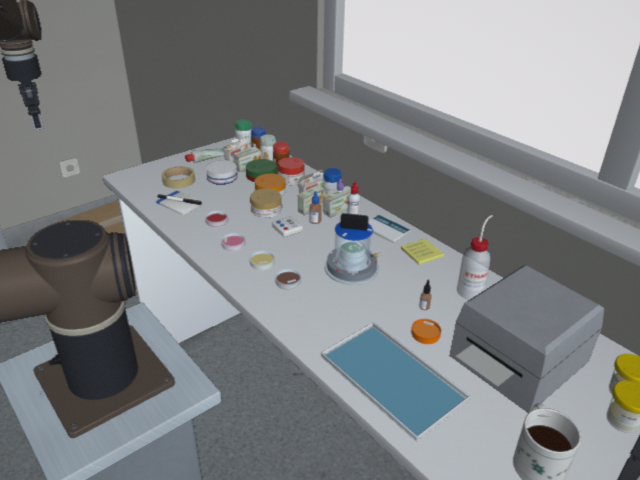

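View pics/top0.png

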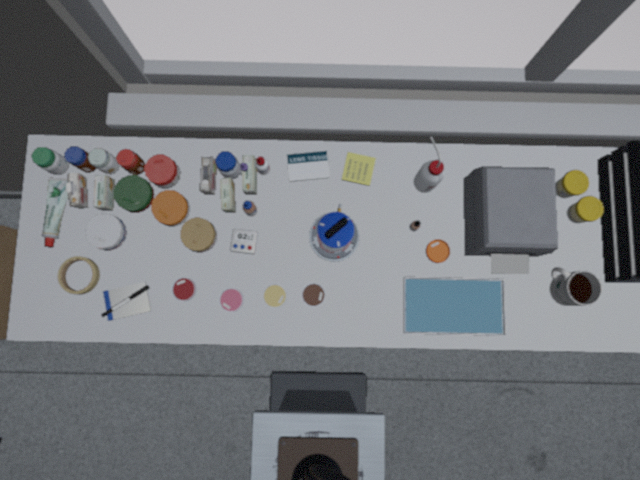

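Top view: fresh plates are red (183,289), pink (231,299), yellow (274,295) and brown (313,295), the jar is at (335,233), and the tray is at (454,305). The disc at (437,250) is orange and saturated, the look-alike; the pale yellow plate_yellow is at (274,295). Oil bottle (416,226), loop bottle (249,207), timer (243,241).

```bash
cat >> h.py <<'E'
def blobs(c,lo,hi,roi,mn=30,k=1):
    x0,y0,x1,y1=roi
    m=cv2.inRange(cv2.cvtColor(c['image'],cv2.COLOR_RGB2HSV)[y0:y1,x0:x1],np.array(lo),np.array(hi))
    cs=[q for q in cv2.findContours(m,cv2.RETR_EXTERNAL,cv2.CHAIN_APPROX_NONE)[0] if cv2.contourArea(q)>mn]
    return [q+np.array([[x0,y0]]) for q in sorted(cs,key=cv2.contourArea,reverse=True)]
E
python3 - <<'E'
from h import *
t=cam('top');s=cam('scene')
img=t['image'];
for n,p in dict(red=(183,289),pink=(231,299),yel=(274,295),bro=(313,295),orange=(437,250),table=(350,320),black=(335,233),blue=(325,240)).items():
    print(n,cv2.cvtColor(img[p[1]:p[1]+1,p[0]:p[0]+1],cv2.COLOR_RGB2HSV)[0,0],ray(t,*p,.010).round(3))
for n,p in dict(red=(217,219),pink=(234,242),yel=(262,261),bro=(289,279),orange=(426,331)).items(): print('scene',n,ray(s,*p,.012).round(3))
for n,p in dict(jar=(335,236),handle=(336,229),oil=(416,226),loop=(249,207),tray=(454,305),timer=(244,241),edge=(340,345),free=(362,285),printer=(493,253),vent=(339,207)).items(): print(n,ray(t,*p,.11 if n=='handle' else .01).round(3))
cr=cv2.resize(img[190:320,160:380],None,fx=3.6,fy=3.6,interpolation=cv2.INTER_CUBIC)
cv2.imwrite('pics/crop0.png',cr[:,:,::-1])
E
```

```text
red [176 148 119] [0.44 0.34 0.01]
pink [168  81 154] [0.418 0.22  0.01 ]
yel [ 24  69 163] [0.43  0.115 0.01 ]
bro [  8  74 100] [0.432 0.018 0.01 ]
orange [ 14 153 165] [ 0.551 -0.291  0.01 ]
table [107  10 171] [ 0.373 -0.074  0.01 ]
black [111 195  93] [ 0.589 -0.034  0.01 ]
blue [111 190 141] [ 0.57  -0.009  0.01 ]
scene red [0.439 0.331 0.012]
scene pink [0.416 0.214 0.012]
scene yel [0.425 0.107 0.012]
scene bro [0.433 0.013 0.012]
scene orange [ 0.547 -0.293  0.012]
jar [ 0.581 -0.034  0.01 ]
handle [ 0.582 -0.032  0.11 ]
oil [ 0.611 -0.238  0.01 ]
loop [0.65  0.185 0.01 ]
tray [ 0.415 -0.331  0.01 ]
timer [0.563 0.194 0.01 ]
edge [ 0.312 -0.05   0.01 ]
free [ 0.459 -0.103  0.01 ]
printer [ 0.546 -0.431  0.01 ]
vent [ 0.656 -0.043  0.01 ]
```

View pics/crop0.png

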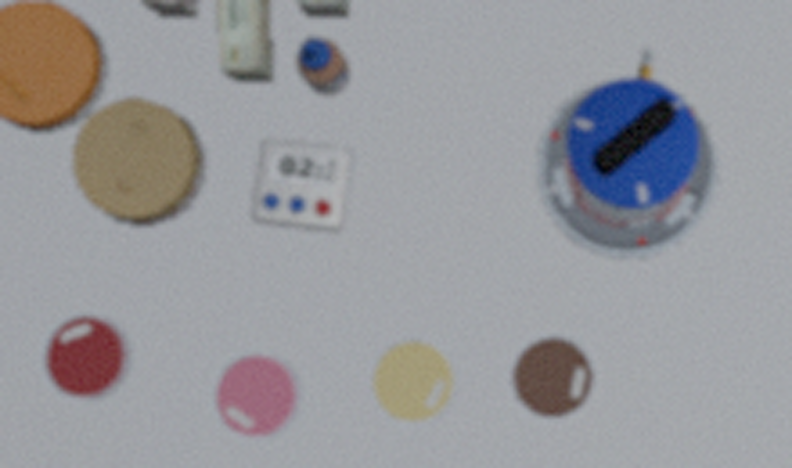

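```bash
cat > plan.py <<'E'
import numpy as np, json, sys, math
# args: waypoints x,y,z,yawdeg,grip ; prints rows (rounded) grouped in calls, tracks the commanded pose in cmd.json
try: P=json.load(open('cmd.json'))
except FileNotFoundError: P=[.148,.659,.245,math.degrees(2.9208)]
start=P[:]; rows=[]
def rel(start,w):
    a=math.radians(start[3]);d=np.array(w[:3])-start[:3]
    tx=np.array([math.cos(a),math.sin(a),0]);ty=np.array([math.sin(a),-math.cos(a),0])
    dy=(w[3]-start[3]+180)%360-180
    return [round(-dy/360,4)]+[round(v/.2,3)+0. for v in(d@tx,d@ty,-d[2])]
def inv(start,r):
    a=math.radians(start[3]);tx=np.array([math.cos(a),math.sin(a),0]);ty=np.array([math.sin(a),-math.cos(a),0])
    return list(np.array(start[:3])+.2*(r[1]*tx+r[2]*ty-np.array([0,0,r[3]])))+[start[3]-360*r[0]]
def flush():
    global rows
    if rows: print('CALL: '+'; '.join(rows))
    rows=[]
for a in sys.argv[1:]:
    w=[float(v) for v in a.split(',')]
    w[:4]=[P[i] if math.isnan(w[i]) else w[i] for i in range(4)]
    o=P[:];dy=(w[3]-o[3]+180)%360-180
    k=1
    while max(abs(v) for i in range(1,k+1) for v in rel(o,[0,0,0,0] if 0 else list(np.array(o[:3])+(np.array(w[:3])-o[:3])/k)+[o[3]])[1:])>.98: k+=1
    for i in range(1,k+1):
        q=list(np.array(o[:3])+(np.array(w[:3])-o[:3])*i/k)+[o[3]+dy*i/k]
        r=rel(start,q)
        if max(map(abs,r[1:]))>1 or k>1: flush();start=P[:];r=rel(start,q)
        n=math.ceil(max(np.linalg.norm(np.array(q[:3])-P[:3])/.0625,abs(q[3]-P[3])/10.7))+1
        if i==k and len(w)>5: n=int(w[5])
        rows.append(f'[x{n}] 0 0 {r[0]:g} {r[1]:g} {r[2]:g} {r[3]:g} {w[4]:g}');P=inv(start,r)
flush();json.dump(P,open('cmd.json','w'));print(np.round(P,4).tolist())
E
python3 plan.py .57,-.033,.33,123,1
```

```text
CALL: [x6] 0 0 0.0411 -0.939 -0.971 -0.142 1
CALL: [x6] 0 0 0.041 -1.156 -0.7 -0.141 1
CALL: [x6] 0 0 0.0411 -1.295 -0.382 -0.142 1
[0.5699, -0.033, 0.33, 122.9975]
```

```bash
rm cmd.json
python3 - <<'E'
s=open('plan.py').read().split('\n')
i=[j for j,l in enumerate(s) if 'if 0 else' in l][0]
s[i]="    k=max(1,math.ceil(max(np.hypot(w[0]-o[0],w[1]-o[1]),abs(w[2]-o[2]))/.196))"
del s[i-1]
open('plan.py','w').write('\n'.join(s))
E
python3 plan.py .57,-.033,.33,123,1
```

```text
CALL: [x4] 0 0 0.0246 -0.563 -0.583 -0.085 1
CALL: [x4] 0 0 0.0247 -0.647 -0.489 -0.085 1
CALL: [x4] 0 0 0.0246 -0.714 -0.383 -0.085 1
CALL: [x4] 0 0 0.0247 -0.764 -0.269 -0.085 1
CALL: [x4] 0 0 0.0246 -0.797 -0.147 -0.085 1
[0.57, -0.0329, 0.33, 122.9975]
```

send_rows:
  moves: "0 0 0.0246 -0.563 -0.583 -0.085 1; 0 0 0.0246 -0.563 -0.583 -0.085 1; 0 0 0.0246 -0.563 -0.583 -0.085 1; 0 0 0.0246 -0.563 -0.583 -0.085 1"

```text
time: 0.7
eef_pos: [0.2333, 0.5187, 0.2628]
tcp_rot: [0.188, 0.982, 0.0, 0.0]
contact_force: [-0.6, -0.4, -0.0]
opening: 1.001
finger_force: 0.0
```

send_rows:
  moves: "0 0 0.0247 -0.647 -0.489 -0.085 1; 0 0 0.0247 -0.647 -0.489 -0.085 1; 0 0 0.0247 -0.647 -0.489 -0.085 1; 0 0 0.0247 -0.647 -0.489 -0.085 1"

```text
time: 1.2
eef_pos: [0.3176, 0.3812, 0.2797]
tcp_rot: [0.264, 0.965, 0.001, 0.0]
contact_force: [1.3, 0.5, -0.4]
opening: 1.004
finger_force: 0.0
```

send_rows:
  moves: "0 0 0.0246 -0.714 -0.383 -0.085 1; 0 0 0.0246 -0.714 -0.383 -0.085 1; 0 0 0.0246 -0.714 -0.383 -0.085 1; 0 0 0.0246 -0.714 -0.383 -0.085 1"

```text
time: 1.7
eef_pos: [0.402, 0.2433, 0.2965]
tcp_rot: [0.337, 0.941, 0.0, -0.0]
contact_force: [-1.0, 0.5, 0.1]
opening: 1.004
finger_force: 0.0
```

send_rows:
  moves: "0 0 0.0247 -0.764 -0.269 -0.085 1; 0 0 0.0247 -0.764 -0.269 -0.085 1; 0 0 0.0247 -0.764 -0.269 -0.085 1; 0 0 0.0247 -0.764 -0.269 -0.085 1"

```text
time: 2.2
eef_pos: [0.4863, 0.1053, 0.3131]
tcp_rot: [0.409, 0.913, 0.0, -0.0]
contact_force: [-0.6, 0.4, -0.1]
opening: 1.001
finger_force: 0.0
```

send_rows:
  moves: "0 0 0.0246 -0.797 -0.147 -0.085 1; 0 0 0.0246 -0.797 -0.147 -0.085 1; 0 0 0.0246 -0.797 -0.147 -0.085 1; 0 0 0.0246 -0.797 -0.147 -0.085 1; 0 0 0.0246 -0.797 -0.147 -0.085 1; 0 0 0.0246 -0.797 -0.147 -0.085 1"

```text
time: 2.95
eef_pos: [0.5693, -0.0311, 0.3301]
tcp_rot: [0.476, 0.879, 0.0, -0.0]
contact_force: [-0.7, -0.5, 0.2]
opening: 1.004
finger_force: 0.0
```

Run:
```python
from h import *
s=st();m=R.from_quat(s['tcp_rot']).as_matrix();print(np.degrees(np.arctan2(m[1,0],m[0,0])))
c=cam('wrist','w1.png');print(c['fovy'],c['cx'],c['cy'],np.round(c['extrinsics'],3).tolist())
```

```text
{'time': 2.95, 'qpos': [-0.2327, 0.0015, 1.7406, 0.0005, 1.4001, -0.8114], 'eef_pos': [0.5693, -0.0311, 0.3301], 'tcp_rot': [0.476, 0.8794, 0.0002, -0.0004], 'contact_force': [-0.6976, -0.5094, 0.2425], 'wrist_torque': [-0.043, 0.0823, 0.0162], 'finger_force': 0.0, 'opening': 1.0037}
123.1474513770661
62.348806314300724 316.0994161476712 232.77321831892405 [[0.837, -0.527, -0.149, 0.532], [0.547, 0.805, 0.228, 0.026], [-0.0, -0.272, 0.962, 0.458], [0.0, 0.0, 0.0, 1.0]]
```

View pics/w1.png

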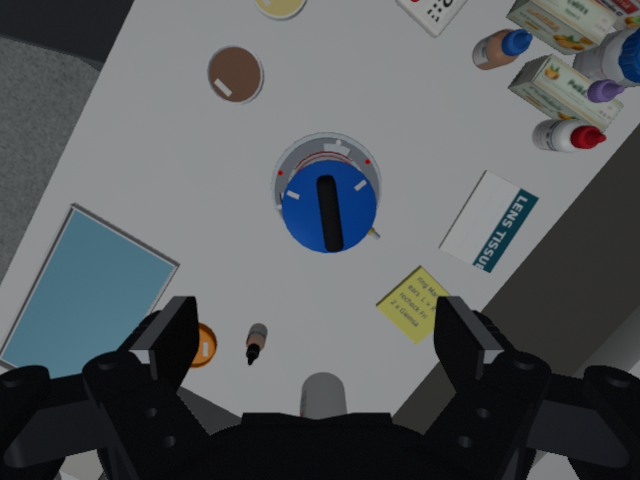

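```bash
cat > w.py <<'E'
from h import *
c=cam('wrist')
b=blobs(c,[105,150,60],[125,255,255],(230,100,430,300),2000)
cn=cv2.convexHull(b[0]); e=cv2.fitEllipse(cn);print('blue',e,ray(c,*e[0],.112).round(4))
P=np.array([ray(c,*p[0],.112)[:2] for p in cn]);(x,y),r=cv2.minEnclosingCircle(P.astype(np.float32));print('circle',x,y,r)
k=blobs(c,[0,0,0],[180,255,45],(270,150,390,275),200)[0]
Q=np.array([ray(c,*p[0],.145)[:2] for p in k]);rr=cv2.minAreaRect((Q*1000).astype(np.float32));print('bar',rr)
red=blobs(c,[170,120,90],[180,255,255],(230,100,430,300),3)
for q in red:
    m=q.reshape(-1,2).mean(0);p=ray(c,*m,.0245);print('red',m,cv2.contourArea(q),p.round(4))
for n,pp in dict(w=[(337,147),(361,186),(293,195)]).items():
    for p in pp: print(n,p,ray(c,*p,.0245).round(4),ray(c,*p,.112).round(4))
E
python3 w.py
python3 - <<'E'
import cv2
i=cv2.imread('pics/w1.png')[120:270,250:400];cv2.imwrite('pics/c1.png',cv2.resize(i,None,fx=4,fy=4,interpolation=2))
E
```

```text
blue ((328.8814392089844, 205.7155303955078), (91.92020416259766, 94.046142578125), 81.79155731201172) [ 0.5809 -0.0293  0.112 ]
circle 0.5816131830215454 -0.030514633283019066 0.042048223316669464
bar ((580.4620361328125, -28.96941375732422), (14.778984069824219, 63.142967224121094), 41.26903533935547)
w (337, 147) [0.5652 0.0149 0.0245] [0.5584 0.017  0.112 ]
w (361, 186) [ 0.6107 -0.0055  0.0245] [0.5947 0.0008 0.112 ]
w (293, 195) [ 0.5535 -0.0548  0.0245] [ 0.5491 -0.0386  0.112 ]
```

View pics/c1.png

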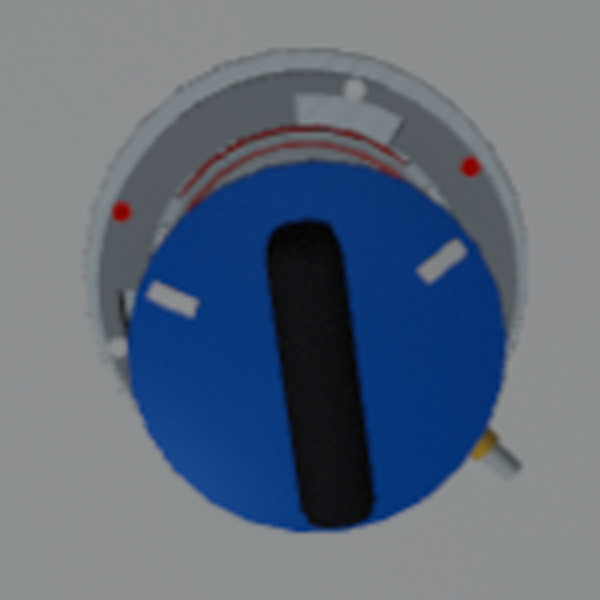

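Run:
```python
from h import *
from scipy.optimize import least_squares
c=cam('wrist')
d=[((280.25,173),200),((367.5,161.75),80),((338.75,142.5),120),((279.5,206.75),240)]
P=np.array([ray(c,*p,.0245)[:2] for p,_ in d]);A=np.radians([a for _,a in d])
g=lambda v:(v[:2]+v[3]*np.c_[np.cos(A+v[2]),np.sin(A+v[2])]-P).ravel()
s=least_squares(g,[.58,-.03,-.15,.052]);print(s.x,np.degrees(s.x[2]),np.abs(s.fun).max())
st()
for z in(.02,.11,.145): print(proj(c,[*s.x[:2],z]))
```

```text
[ 0.58327651 -0.03223435 -0.16839149  0.05505041] -9.648121636573617 0.00015896336411058698
{'time': 3.1, 'qpos': [-0.2342, 0.0015, 1.74, 0.0002, 1.4, -0.8117], 'eef_pos': [0.5695, -0.0321, 0.3304], 'tcp_rot': [0.4765, 0.8792, 0.0001, 0.0], 'contact_force': [0.0386, -0.0621, 0.0085], 'wrist_torque': [-0.032, 0.0205, 0.0343], 'finger_force': 0.0, 'opening': 0.9968}
(np.float64(326.68525640854216), np.float64(191.60921032711707))
(np.float64(329.2831317995055), np.float64(208.94413668432807))
(np.float64(330.67108009680067), np.float64(218.20554375755444))
```

```bash
python3 plan.py .582,-.0315,.2,130.4,0,5 .582,-.0315,.1285,130.4,0,5 .582,-.0315,.1285,130.4,-1,2
```

```text
CALL: [x5] 0 0 -0.0206 -0.027 0.054 0.65 0
CALL: [x5] 0 0 0 0 0 0.358 0; [x2] 0 0 0 0 0 0.358 -1
[0.582, -0.0315, 0.1284, 130.4135]
```

send_rows:
  moves: "0 0 -0.0206 -0.027 0.054 0.65 0; 0 0 -0.0206 -0.027 0.054 0.65 0; 0 0 -0.0206 -0.027 0.054 0.65 0; 0 0 -0.0206 -0.027 0.054 0.65 0; 0 0 -0.0206 -0.027 0.054 0.65 0"
  newtons: 40

```text
time: 3.72
eef_pos: [0.5837, -0.0323, 0.2043]
tcp_rot: [0.419, 0.908, 0.001, 0.003]
contact_force: [-0.5, -0.6, 0.4]
opening: 0.501
finger_force: 0.0
```

send_rows:
  moves: "0 0 0 0 0 0.18 0; 0 0 0 0 0 0.3 0; 0 0 0 0 0 0.358 0; 0 0 0 0 0 0.358 0; 0 0 0 0 0 0.358 -1; 0 0 0 0 0 0.358 -1; 0 0 0 0 0 0.358 -1; 0 0 0 0 0 0.358 -1; 0 0 0 0 0 0.358 -1; 0 0 0 0 0 0.358 -1"

```text
time: 4.97
eef_pos: [0.583, -0.0321, 0.1298]
tcp_rot: [0.419, 0.908, 0.0, 0.002]
contact_force: [1.7, 0.6, 6.0]
opening: 0.182
finger_force: 44.2
```

```bash
python3 -c "
from h import *
st()"
```

```text
{'time': 4.975, 'qpos': [-0.2288, 0.2083, 1.8954, 0.0002, 1.0345, -0.9342], 'eef_pos': [0.583, -0.0321, 0.1298], 'tcp_rot': [0.4194, 0.9078, 0.0004, 0.0016], 'contact_force': [1.6737, 0.5845, 5.9902], 'wrist_torque': [-0.0669, -0.3056, 0.0012], 'finger_force': 44.2115, 'opening': 0.182}
```

```bash
python3 plan.py .583,-.032,.126,130.4,-1,3 .583,-.032,.126,150.4,-1,3 .583,-.032,.126,170.4,-1,3
```

```text
CALL: [x3] 0 0 0 -0.005 0.002 0.012 -1; [x3] 0 0 -0.0555 -0.005 0.002 0.012 -1; [x3] 0 0 -0.1111 -0.005 0.002 0.012 -1
[0.583, -0.032, 0.126, 170.4095]
```

send_rows:
  moves: "0 0 0 -0.005 0.002 0.012 -1; 0 0 0 -0.005 0.002 0.012 -1; 0 0 -0.02 -0.005 0.002 0.012 -1; 0 0 -0.04 -0.005 0.002 0.012 -1; 0 0 -0.06 -0.005 0.002 0.012 -1; 0 0 -0.08 -0.005 0.002 0.012 -1; 0 0 -0.1 -0.005 0.002 0.012 -1; 0 0 -0.1111 -0.005 0.002 0.012 -1; 0 0 -0.1111 -0.005 0.002 0.012 -1; 0 0 -0.1111 -0.005 0.002 0.012 -1"
  newtons: 90

```text
time: 6.22
eef_pos: [0.584, -0.0328, 0.1284]
tcp_rot: [0.084, 0.996, -0.0, 0.002]
contact_force: [1.8, 0.5, 8.6]
opening: 0.175
finger_force: 90.8
```

```bash
python3 -c "
from h import *
s=st();m=R.from_quat(s['tcp_rot']).as_matrix();print(np.degrees(np.arctan2(m[1,0],m[0,0])))"; python3 plan.py .583,-.032,.16,170.4,-1,8
```

```text
{'time': 6.225, 'qpos': [-0.2295, 0.2125, 1.8933, -0.0, 1.0325, -1.6323], 'eef_pos': [0.584, -0.0328, 0.1284], 'tcp_rot': [0.0839, 0.9965, -0.0002, 0.0016], 'contact_force': [1.8271, 0.4738, 8.622], 'wrist_torque': [-0.0142, 0.001, -0.083], 'finger_force': 90.8266, 'opening': 0.1755}
170.37908252110557
CALL: [x8] 0 0 0 0 0 -0.17 -1
[0.583, -0.032, 0.16, 170.4095]
```

send_rows:
  moves: "0 0 0 0 0 -0.02 -1; 0 0 0 0 0 -0.04 -1; 0 0 0 0 0 -0.07 -1; 0 0 0 0 0 -0.1 -1; 0 0 0 0 0 -0.14 -1; 0 0 0 0 0 -0.17 -1; 0 0 0 0 0 -0.17 -1"

```text
time: 7.1
eef_pos: [0.5828, -0.0325, 0.1611]
tcp_rot: [0.084, 0.997, -0.0, 0.0]
contact_force: [-1.5, -0.1, -3.6]
opening: 0.175
finger_force: 89.0
```

```bash
python3 plan.py .583,-.032,.25,170.4,-1,4 .45,-.125,.25,170.4,-1 .45,-.125,.14,170.4,-1,5  .45,-.125,.1192,170.4,-1,5
```

```text
CALL: [x4] 0 0 0 0 0 -0.45 -1; [x4] 0 0 0 0.578 -0.569 -0.45 -1; [x5] 0 0 0 0.578 -0.569 0.1 -1; [x5] 0 0 0 0.578 -0.569 0.204 -1
[0.45, -0.125, 0.1192, 170.4095]
```

send_rows:
  moves: "0 0 0 0 0 -0.2 -1; 0 0 0 0 0 -0.45 -1; 0 0 0 0 0 -0.45 -1; 0 0 0 0.3 -0.3 -0.45 -1; 0 0 0 0.5 -0.5 -0.45 -1; 0 0 0 0.578 -0.569 -0.45 -1; 0 0 0 0.578 -0.569 -0.45 -1; 0 0 0 0.578 -0.569 -0.2 -1; 0 0 0 0.578 -0.569 0.05 -1; 0 0 0 0.578 -0.569 0.15 -1; 0 0 0 0.578 -0.569 0.18 -1; 0 0 0 0.578 -0.569 0.18 -1"

```text
time: 8.6
eef_pos: [0.4501, -0.1251, 0.1242]
tcp_rot: [0.083, 0.997, 0.0, -0.0]
contact_force: [0.8, 0.3, -2.6]
opening: 0.177
finger_force: 89.2
```

send_rows:
  moves: "0 0 0 0 0 0.012 -1; 0 0 0 0 0 0.024 -1; 0 0 0 0 0 0.024 -1"

```text
time: 8.98
eef_pos: [0.4505, -0.1256, 0.1205]
tcp_rot: [0.084, 0.996, -0.0, 0.001]
contact_force: [0.1, 0.5, -0.5]
opening: 0.17
finger_force: 89.7
```

```bash
python3 -c "
from h import *
st()"
```

```text
{'time': 8.975, 'qpos': [-0.4895, -0.0316, 2.1745, 0.0004, 0.9964, -1.893], 'eef_pos': [0.4505, -0.1256, 0.1205], 'tcp_rot': [0.0837, 0.9965, -0.0003, 0.0011], 'contact_force': [0.1002, 0.4635, -0.4647], 'wrist_torque': [0.064, -0.0907, -0.0344], 'finger_force': 89.6866, 'opening': 0.1697}
```

```bash
python3 plan.py .45,-.125,.1192,170.4,0,4 .45,-.125,.22,170.4,0,4 .584,-.033,.25,90,1,9
```

```text
CALL: [x4] 0 0 0 0 0 0 0; [x4] 0 0 0 0 0 -0.504 0; [x9] 0 0 0.2234 -0.584 0.565 -0.654 1
[0.584, -0.033, 0.25, 89.9855]
```

send_rows:
  moves: "0 0 0 0 0 0 0; 0 0 0 0 0 0 0; 0 0 0 0 0 0 0; 0 0 0 0 0 -0.2 0; 0 0 0 0 0 -0.504 0; 0 0 0 0 0 -0.504 0"
  newtons: 30

```text
time: 9.72
eef_pos: [0.4529, -0.127, 0.2266]
tcp_rot: [0.084, 0.996, -0.002, 0.006]
contact_force: [0.2, 0.4, -0.2]
opening: 0.496
finger_force: 0.0
```

send_rows:
  moves: "0 0 0.2234 -0.584 0.565 -0.15 1; 0 0 0.2234 -0.584 0.565 -0.15 1; 0 0 0.2234 -0.584 0.565 -0.15 1; 0 0 0.2234 -0.584 0.565 -0.15 1; 0 0 0.2234 -0.584 0.565 -0.15 1; 0 0 0.2234 -0.584 0.565 -0.15 1; 0 0 0.2234 -0.584 0.565 -0.15 1; 0 0 0.2234 -0.584 0.565 -0.15 1; 0 0 0.2234 -0.584 0.565 -0.15 1; 0 0 0.2234 -0.584 0.565 -0.15 1"

```text
time: 10.98
eef_pos: [0.5836, -0.0334, 0.2497]
tcp_rot: [0.707, 0.708, -0.0, -0.0]
contact_force: [0.3, -0.1, -0.5]
opening: 0.996
finger_force: 0.0
```

Run:
```python
from h import *
st();c=cam('wrist','w2.png');t=cam('top');s=cam('scene')
for n,z in(('carrier',.032),('p2 top',.064)): print(n,proj(c,[.584,-.033,z]))
cv2.imwrite('pics/both2.png',np.vstack([t['image'][190:340,160:480],s['image'][200:350,200:520]])[:,:,::-1].repeat(2,0).repeat(2,1))
```

```text
{'time': 10.975, 'qpos': [-0.2306, 0.0857, 1.7995, -0.0, 1.2573, -0.232], 'eef_pos': [0.5836, -0.0334, 0.2497], 'tcp_rot': [0.7066, 0.7076, -0.0003, -0.0004], 'contact_force': [0.2936, -0.0939, -0.4636], 'wrist_torque': [-0.0217, 0.0175, -0.018], 'finger_force': 0.0, 'opening': 0.9965}
carrier (np.float64(316.7224432776323), np.float64(200.16357681087587))
p2 top (np.float64(316.76191517458545), np.float64(207.83335378750522))
```

View pics/w2.png

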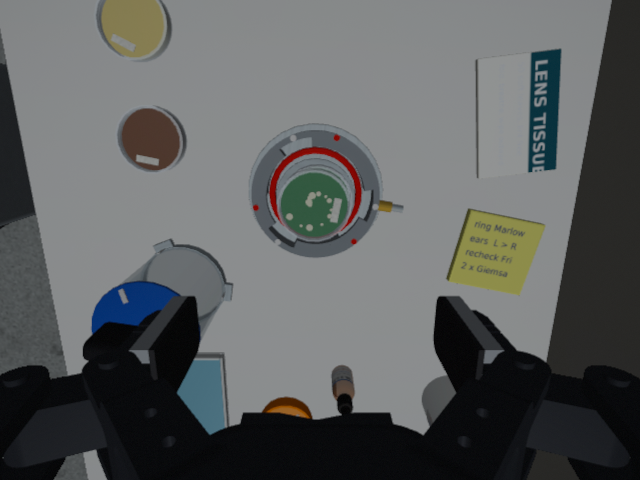

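View pics/both2.png

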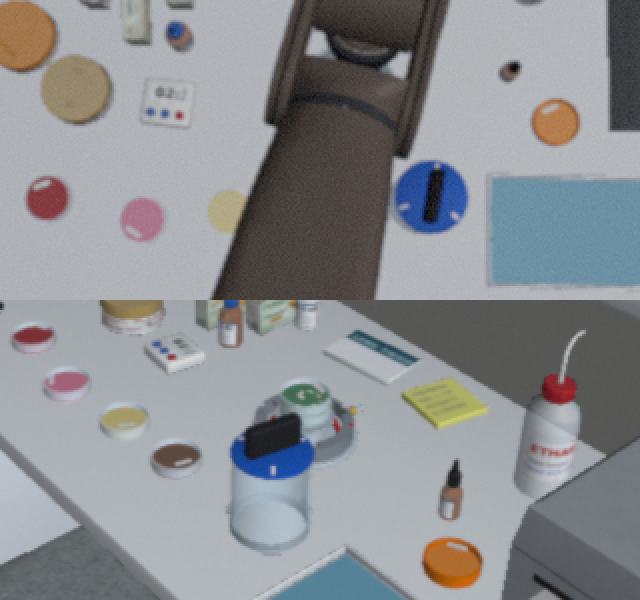

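```bash
cat >> h.py <<'E'
HSV=dict(green=([60,60,40],[95,255,255]),red=([168,110,50],[180,255,255]),pink=([160,50,90],[175,140,255]),yellow=([20,45,110],[32,160,255]),brown=([2,50,50],[16,140,150]),dot=([174,180,90],[180,255,255]))
def col(c,name,z,roi=(0,0,640,480),mn=400):
    out=[]
    for b in blobs(c,*HSV[name],roi,mn):
        e=cv2.fitEllipse(cv2.convexHull(b));p=ray(c,*e[0],z);out.append((np.round(e[0],1),np.round(e[1],1),p.round(4)))
    return out
E
python3 - <<'E'
from h import *
c=cam('wrist')
print(col(c,'green',.06,(200,100,420,300)))
for n in('brown','yellow'): print(n,col(c,n,.01,(80,0,250,190)))
hs=cv2.cvtColor(c['image'],cv2.COLOR_RGB2HSV);P=[]
for (u,v) in((337,138),(256,208),(354,241)):
    sub=hs[v-6:v+7,u-6:u+7].astype(int);m=((sub[...,0]>165)|(sub[...,0]<8))&(sub[...,1]>100);y,x=np.nonzero(m);P.append(ray(c,u-6+x.mean(),v-6+y.mean(),.0245)[:2]);print(m.sum())
P=np.array(P);ctr=P.mean(0);print(P.round(4).tolist(),ctr,np.degrees(np.arctan2(*(P-ctr)[:,::-1].T)),np.hypot(*(P-ctr).T))
E
```

```text
[(array([313.4, 204. ]), array([63.3, 66.3]), array([ 0.5815, -0.0308,  0.06  ]))]
brown [(array([150.1, 139. ]), array([54.8, 63. ]), array([0.4339, 0.0185, 0.01  ]))]
yellow [(array([131.9,  21.8]), array([61.2, 71.3]), array([0.4295, 0.114 , 0.01  ]))]
35
30
28
[[0.6009, 0.0208], [0.5284, -0.0413], [0.6183, -0.0727]] [ 0.582563  -0.0310613] [  70.4961944  -169.29678084  -49.34047392] [0.05501859 0.05508468 0.05487931]
```

```bash
python3 plan.py .5825,-.0323,.12,90,1,4 .5825,-.0323,.064,90,1,4 .5825,-.0323,.064,90,-1,6 .5825,-.0323,.2,90,-1,5
```

```text
CALL: [x4] 0 0 -0 0.004 -0.008 0.65 1; [x4] 0 0 -0 0.004 -0.008 0.93 1; [x6] 0 0 -0 0.004 -0.008 0.93 -1; [x5] 0 0 -0 0.004 -0.008 0.25 -1
[0.5824, -0.0322, 0.2, 89.9855]
```

send_rows:
  moves: "0 0 0 0.004 -0.008 0.3 1; 0 0 0 0.004 -0.008 0.6 1; 0 0 0 0.004 -0.008 0.8 1; 0 0 0 0.004 -0.008 0.9 1; 0 0 0 0.004 -0.008 0.93 1; 0 0 0 0.004 -0.008 0.93 1; 0 0 0 0.004 -0.008 0.93 -1; 0 0 0 0.004 -0.008 0.93 -1; 0 0 0 0.004 -0.008 0.93 -1; 0 0 0 0.004 -0.008 0.93 -1"
  newtons: 25

```text
time: 12.42
eef_pos: [0.5836, -0.0329, 0.0666]
tcp_rot: [0.707, 0.707, 0.001, 0.001]
contact_force: [-1.6, 0.9, 6.2]
opening: 0.686
finger_force: 26.6
```

Run:
```python
from h import *
st();c=cam('wrist','w3.png')
i=c['image'][100:480,60:560];cv2.imwrite('pics/w3.png',i[:,:,::-1])
```

```text
{'time': 12.425, 'qpos': [-0.2298, 0.2995, 1.9187, -0.0, 0.9201, -0.2296], 'eef_pos': [0.5836, -0.0329, 0.0666], 'tcp_rot': [0.7072, 0.7071, 0.0009, 0.0014], 'contact_force': [-1.6473, 0.8558, 6.1798], 'wrist_torque': [0.0915, 0.2453, 0.0087], 'finger_force': 26.5739, 'opening': 0.6855}
```

View pics/w3.png

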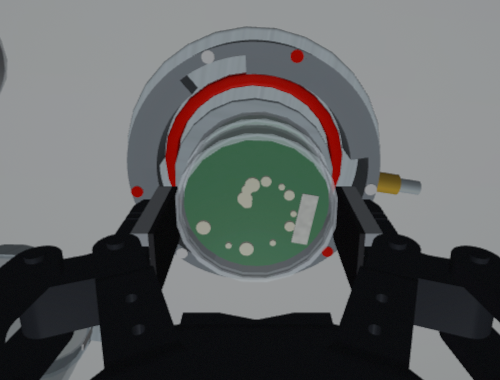

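The top green plate is held between the pads, centred in the crop at (258,205). Next I lift it and carry it to the tray.

```bash
python3 - <<'E'
import json
p=json.load(open('cmd.json'));p[2]=.064;json.dump(p,open('cmd.json','w'))
E
python3 plan.py nan,nan,.2,90,-1,4 .415,-.28,.2,90,-1,4 .415,-.28,.0185,90,-1 .415,-.28,.0185,90,0.75,4 .415,-.28,.2,90,1
```

```text
CALL: [x4] 0 0 -0 0 0 -0.68 -1
CALL: [x4] 0 0 -0 -0.62 -0.418 0 -1
CALL: [x4] 0 0 -0 -0.619 -0.419 0 -1; [x4] 0 0 -0 -0.619 -0.419 0.908 -1; [x4] 0 0 -0 -0.619 -0.419 0.908 0.75; [x4] 0 0 -0 -0.619 -0.419 0 1
[0.4149, -0.28, 0.2, 89.9855]
```

send_rows:
  moves: "0 0 0 0 0 -0.1 -1; 0 0 0 0 0 -0.3 -1; 0 0 0 0 0 -0.5 -1; 0 0 0 0 0 -0.68 -1; 0 0 0 -0.2 -0.13 -0.68 -1; 0 0 0 -0.4 -0.27 -0.68 -1; 0 0 0 -0.62 -0.418 -0.68 -1; 0 0 0 -0.62 -0.418 -0.68 -1"

```text
time: 13.48
eef_pos: [0.4972, -0.1589, 0.2015]
tcp_rot: [0.709, 0.705, -0.0, 0.001]
contact_force: [0.2, 0.0, -0.4]
opening: 0.685
finger_force: 27.1
```

send_rows:
  moves: "0 0 0 -0.2 -0.13 0 -1; 0 0 0 -0.4 -0.27 0 -1; 0 0 0 -0.619 -0.419 0 -1; 0 0 0 -0.619 -0.419 0 -1; 0 0 0 -0.619 -0.419 0.3 -1; 0 0 0 -0.619 -0.419 0.6 -1; 0 0 0 -0.619 -0.419 0.8 -1; 0 0 0 -0.619 -0.419 0.86 -1; 0 0 0 -0.619 -0.419 0.89 -1; 0 0 0 -0.619 -0.419 0.905 -1; 0 0 0 -0.619 -0.419 0.905 -1"

```text
time: 14.85
eef_pos: [0.4158, -0.2812, 0.0208]
tcp_rot: [0.707, 0.707, 0.0, 0.002]
contact_force: [-0.6, -0.6, -0.2]
opening: 0.688
finger_force: 27.1
```

send_rows:
  moves: "0 0 0 0 0 0.003 0.75; 0 0 0 0 0 0.003 0.75; 0 0 0 0 0 0.003 0.75; 0 0 0 0 0 -0.3 0.75; 0 0 0 0 0 -0.6 1; 0 0 0 0 0 -0.905 1"

```text
time: 15.6
eef_pos: [0.4144, -0.2801, 0.2019]
tcp_rot: [0.707, 0.707, 0.0, -0.0]
contact_force: [-0.7, -0.4, 0.3]
opening: 0.999
finger_force: 0.0
```

```bash
python3 plan.py .5825,-.0323,.2,90,1,5 .5825,-.0323,.0475,90,1
python3 - <<'E'
from h import *
st();c=cam('wrist','w4.png');print(col(c,'green',.01,mn=300))
E
```

```text
CALL: [x4] 0 0 -0 0.619 0.419 0 1
CALL: [x5] 0 0 -0 0.62 0.418 0 1; [x4] 0 0 -0 0.62 0.418 0.763 1
[0.5824, -0.0322, 0.0474, 89.9855]
{'time': 15.6, 'qpos': [-0.7975, -0.0627, 2.0398, 0.0, 1.165, -0.7971], 'eef_pos': [0.4144, -0.2801, 0.2019], 'tcp_rot': [0.7072, 0.707, 0.0, -0.0002], 'contact_force': [-0.6594, -0.4434, 0.2832], 'wrist_torque': [-0.0122, -0.0239, -0.006], 'finger_force': 0.0, 'opening': 0.9993}
[(array([317.8, 206.7]), array([63.8, 66.6]), array([ 0.4157, -0.2801,  0.01  ]))]
```

send_rows:
  moves: "0 0 0 0.31 0.21 0 1; 0 0 0 0.619 0.419 0 1; 0 0 0 0.619 0.419 0 1"

```text
time: 16.02
eef_pos: [0.4996, -0.1542, 0.2002]
tcp_rot: [0.706, 0.708, 0.0, 0.0]
contact_force: [-1.0, -0.3, -0.2]
opening: 0.995
finger_force: 0.0
```

send_rows:
  moves: "0 0 0 0.31 0.21 0 1; 0 0 0 0.62 0.418 0 1; 0 0 0 0.62 0.418 0 1; 0 0 0 0.62 0.418 0 1; 0 0 0 0.62 0.418 0 1"

```text
time: 16.65
eef_pos: [0.5817, -0.0331, 0.1998]
tcp_rot: [0.707, 0.707, -0.0, -0.0]
contact_force: [-1.2, 0.0, -0.4]
opening: 1.0
finger_force: 0.0
```

Run:
```python
from h import *
st();c=cam('wrist');print(col(c,'green',.043,mn=300));print(proj(c,[.5825,-.0312,.043]),)
```

```text
{'time': 16.65, 'qpos': [-0.2308, 0.1268, 1.8491, -0.0004, 1.1665, -0.2301], 'eef_pos': [0.5817, -0.0331, 0.1998], 'tcp_rot': [0.7073, 0.7069, -0.0004, -0.0003], 'contact_force': [-1.1763, 0.0126, -0.368], 'wrist_torque': [-0.049, -0.0533, -0.0236], 'finger_force': 0.0, 'opening': 0.9997}
[(array([319.2, 212.1]), array([70.5, 73.7]), array([ 0.5839, -0.0298,  0.043 ]))]
(np.float64(317.33479950508445), np.float64(214.00598646056525))
```

```bash
python3 - <<'E'
import json
p=json.load(open('cmd.json'));p[2]=.2;json.dump(p,open('cmd.json','w'))
E
python3 plan.py .583,-.0315,.05,90,1; python3 plan.py .583,-.0315,.2,90,-1,4; python3 plan.py .415,-.385,.2,90,-1,4 .415,-.385,.021,90,-1; python3 plan.py .415,-.385,.2,90,1
```

```text
CALL: [x4] 0 0 -0 0.004 0.003 0.75 1
[0.583, -0.0314, 0.05, 89.9855]
CALL: [x4] 0 0 -0 0 0 -0.75 -1
[0.583, -0.0314, 0.2, 89.9855]
CALL: [x5] 0 0 -0 -0.884 -0.42 0 -1
CALL: [x4] 0 0 -0 -0.884 -0.42 0 -1; [x4] 0 0 -0 -0.884 -0.42 0.895 -1
[0.4149, -0.385, 0.021, 89.9855]
CALL: [x4] 0 0 -0 0 0 -0.895 1
[0.4149, -0.385, 0.2, 89.9855]
```

send_rows:
  moves: "0 0 0 0.004 0.003 0.3 1; 0 0 0 0.004 0.003 0.55 1; 0 0 0 0.004 0.003 0.7 1; 0 0 0 0.004 0.003 0.75 1; 0 0 0 0.004 0.003 0.75 1; 0 0 0 0.004 0.003 0.75 -1; 0 0 0 0.004 0.003 0.75 -1; 0 0 0 0.004 0.003 0.75 -1; 0 0 0 0.004 0.003 0.75 -1"

```text
time: 17.82
eef_pos: [0.5843, -0.0323, 0.0528]
tcp_rot: [0.707, 0.707, 0.001, 0.002]
contact_force: [-0.5, -0.5, 5.5]
opening: 0.683
finger_force: 26.4
```

send_rows:
  moves: "0 0 0 0 0 -0.1 -1; 0 0 0 0 0 -0.3 -1; 0 0 0 0 0 -0.55 -1; 0 0 0 0 0 -0.75 -1; 0 0 0 0 0 -0.75 -1"

```text
time: 18.45
eef_pos: [0.5854, -0.0322, 0.2066]
tcp_rot: [0.707, 0.707, 0.003, 0.005]
contact_force: [-0.1, -0.2, -1.0]
opening: 0.683
finger_force: 27.0
```

send_rows:
  moves: "0 0 0 -0.25 -0.12 0 -1; 0 0 0 -0.5 -0.24 0 -1; 0 0 0 -0.7 -0.34 0 -1; 0 0 0 -0.884 -0.42 0 -1; 0 0 0 -0.884 -0.42 0 -1"

```text
time: 19.08
eef_pos: [0.4973, -0.2102, 0.1996]
tcp_rot: [0.709, 0.706, -0.0, -0.001]
contact_force: [0.0, 0.7, 0.4]
opening: 0.68
finger_force: 27.0
```

send_rows:
  moves: "0 0 0 -0.25 -0.12 0 -1; 0 0 0 -0.5 -0.24 0 -1; 0 0 0 -0.7 -0.34 0 -1; 0 0 0 -0.884 -0.42 0 -1; 0 0 0 -0.884 -0.42 0.2 -1; 0 0 0 -0.884 -0.42 0.45 -1; 0 0 0 -0.884 -0.42 0.7 -1; 0 0 0 -0.884 -0.42 0.84 -1; 0 0 0 -0.884 -0.42 0.88 -1; 0 0 0 -0.884 -0.42 0.895 -1; 0 0 0 -0.884 -0.42 0.895 -1"

```text
time: 20.45
eef_pos: [0.4155, -0.3849, 0.023]
tcp_rot: [0.707, 0.707, 0.0, -0.0]
contact_force: [-2.6, 2.2, 4.4]
opening: 0.677
finger_force: 27.5
```

send_rows:
  moves: "0 0 0 0 0 0 0.75; 0 0 0 0 0 0 0.75; 0 0 0 0 0 0 0.75; 0 0 0 0 0 -0.3 0.75; 0 0 0 0 0 -0.6 1; 0 0 0 0 0 -0.895 1; 0 0 0 0 0 -0.895 1"

```text
time: 21.32
eef_pos: [0.417, -0.3882, 0.2074]
tcp_rot: [0.707, 0.707, -0.001, 0.007]
contact_force: [0.1, -0.3, 0.7]
opening: 0.999
finger_force: 0.0
```

Run:
```python
from h import *
st();c=cam('wrist');print(col(c,'green',.01,mn=300))
t=cam('top')
for n in('red','pink','yellow','brown'): print(n,col(t,n,.012,(160,255,345,340),60))
```

```text
{'time': 21.325, 'qpos': [-0.9278, 0.0836, 1.8817, 0.0001, 1.1631, -0.9276], 'eef_pos': [0.417, -0.3882, 0.2074], 'tcp_rot': [0.7072, 0.707, -0.0009, 0.0066], 'contact_force': [0.0994, -0.2622, 0.7004], 'wrist_torque': [0.0381, -0.0261, 0.0147], 'finger_force': 0.0, 'opening': 0.9986}
[(array([312.2,  61.2]), array([72.7, 77.4]), array([ 0.4156, -0.2791,  0.01  ])), (array([312.5, 197. ]), array([63.5, 65.9]), array([ 0.4156, -0.3833,  0.01  ]))]
red [(array([183.4, 288.9]), array([18.3, 19.7]), array([0.4404, 0.3384, 0.012 ]))]
pink [(array([230.8, 299.6]), array([20.3, 21.3]), array([0.4165, 0.2205, 0.012 ]))]
yellow [(array([274.3, 295.4]), array([19.7, 20.3]), array([0.429 , 0.1137, 0.012 ]))]
brown [(array([313. , 294.5]), array([18.7, 19.6]), array([0.4332, 0.0183, 0.012 ]))]
```

```bash
python3 plan.py .45,-.2,.2,90,1 .436,.018,.2,90,1,6
```

```text
CALL: [x5] 0 0 -0 0.925 0.175 0 1
CALL: [x3] 0 0 -0 0.545 -0.035 0 1
CALL: [x6] 0 0 -0 0.545 -0.035 0 1
[0.436, 0.018, 0.2, 89.9855]
```

send_rows:
  moves: "0 0 0 0.4 0.08 0 1; 0 0 0 0.8 0.15 0 1; 0 0 0 0.925 0.175 0 1; 0 0 0 0.925 0.175 0 1"

```text
time: 21.92
eef_pos: [0.4488, -0.1959, 0.1974]
tcp_rot: [0.705, 0.709, -0.0, -0.003]
contact_force: [0.2, -0.5, -0.4]
opening: 0.997
finger_force: 0.0
```

send_rows:
  moves: "0 0 0 0.3 -0.02 0 1; 0 0 0 0.545 -0.035 0 1; 0 0 0 0.545 -0.035 0 1"

```text
time: 22.3
eef_pos: [0.4415, -0.0893, 0.1982]
tcp_rot: [0.706, 0.708, -0.001, -0.002]
contact_force: [0.3, -1.0, -0.7]
opening: 1.002
finger_force: 0.0
```

send_rows:
  moves: "0 0 0 0.3 -0.02 0 1; 0 0 0 0.545 -0.035 0 1; 0 0 0 0.545 -0.035 0 1; 0 0 0 0.545 -0.035 0 1; 0 0 0 0.545 -0.035 0 1; 0 0 0 0.545 -0.035 0 1"

```text
time: 23.05
eef_pos: [0.436, 0.0165, 0.2002]
tcp_rot: [0.708, 0.706, -0.0, -0.0]
contact_force: [1.6, 0.6, -0.2]
opening: 1.001
finger_force: 0.0
```

Run:
```python
from h import *
st();c=cam('wrist','w5.png');print(col(c,'brown',.01,(150,60,480,340)));print(proj(c,[.434,.0183,.01]))
```

```text
{'time': 23.05, 'qpos': [-0.1954, -0.2207, 2.1821, -0.0002, 1.1804, -0.193], 'eef_pos': [0.436, 0.0165, 0.2002], 'tcp_rot': [0.7079, 0.7063, -0.0001, -0.0001], 'contact_force': [1.6015, 0.6226, -0.1846], 'wrist_torque': [-0.063, 0.0349, -0.0251], 'finger_force': 0.0, 'opening': 1.0012}
[(array([313.9, 204.6]), array([63.3, 66.1]), array([0.4342, 0.0186, 0.01  ]))]
(np.float64(313.6746178074925), np.float64(204.93183786388605))
```

```bash
python3 plan.py .4345,.017,.018,90,1;  python3 plan.py .4345,.017,.15,90,-1,4 .5835,-.0325,.15,90,-1,5 .5835,-.0325,.052,90,-1; python3 plan.py .5835,-.0325,.2,90,0.75,4; python3 plan.py .432,.1125,.2,90,1,6
```

```text
CALL: [x4] 0 0 -0 -0.005 -0.008 0.91 1
[0.4344, 0.017, 0.018, 89.9855]
CALL: [x4] 0 0 -0 0 0 -0.66 -1; [x5] 0 0 -0 -0.247 0.745 -0.66 -1; [x3] 0 0 -0 -0.247 0.745 -0.17 -1
[0.5834, -0.0324, 0.052, 89.9855]
CALL: [x4] 0 0 -0 0 0 -0.74 0.75
[0.5834, -0.0324, 0.2, 89.9855]
CALL: [x3] 0 0 -0 0.362 -0.379 0 1
CALL: [x6] 0 0 -0 0.362 -0.378 0 1
[0.432, 0.1124, 0.2, 89.9855]
```

send_rows:
  moves: "0 0 0 -0.005 -0.008 0.3 1; 0 0 0 -0.005 -0.008 0.6 1; 0 0 0 -0.005 -0.008 0.8 1; 0 0 0 -0.005 -0.008 0.88 1; 0 0 0 -0.005 -0.008 0.91 1; 0 0 0 -0.005 -0.008 0.91 1; 0 0 0 -0.005 -0.008 0.91 -1; 0 0 0 -0.005 -0.008 0.91 -1; 0 0 0 -0.005 -0.008 0.91 -1; 0 0 0 -0.005 -0.008 0.91 -1"

```text
time: 24.35
eef_pos: [0.4353, 0.0164, 0.0198]
tcp_rot: [0.707, 0.707, 0.001, 0.001]
contact_force: [-2.0, -0.1, 5.0]
opening: 0.684
finger_force: 26.0
```

send_rows:
  moves: "0 0 0 0 0 -0.15 -1; 0 0 0 0 0 -0.4 -1; 0 0 0 0 0 -0.66 -1; 0 0 0 -0.08 0.25 -0.66 -1; 0 0 0 -0.16 0.5 -0.66 -1; 0 0 0 -0.247 0.745 -0.66 -1; 0 0 0 -0.247 0.745 -0.66 -1; 0 0 0 -0.247 0.745 -0.4 -1; 0 0 0 -0.247 0.745 -0.25 -1; 0 0 0 -0.247 0.745 -0.19 -1; 0 0 0 -0.247 0.745 -0.17 -1; 0 0 0 -0.247 0.745 -0.17 -1"

```text
time: 25.85
eef_pos: [0.5839, -0.0329, 0.0537]
tcp_rot: [0.707, 0.707, 0.001, 0.001]
contact_force: [0.6, -0.9, -0.1]
opening: 0.679
finger_force: 27.2
```

Run:
```python
from h import *
st();c=cam('wrist','w6.png');print(col(c,'brown',.042,(150,60,480,400)),proj(c,[.584,-.0325,.042]))
```

```text
{'time': 25.85, 'qpos': [-0.2296, 0.3207, 1.9202, 0.0, 0.8985, -0.2295], 'eef_pos': [0.5839, -0.0329, 0.0537], 'tcp_rot': [0.7071, 0.7071, 0.0006, 0.001], 'contact_force': [0.591, -0.9079, -0.1284], 'wrist_torque': [-0.0242, 0.0323, 0.0425], 'finger_force': 27.2443, 'opening': 0.6791}
[(array([316.1, 299.2]), array([123.8, 143. ]), array([ 0.5839, -0.0306,  0.042 ]))] (np.float64(316.2671579869522), np.float64(303.79646601275243))
```

send_rows:
  moves: "0 0 0 0 0 0.005 -1; 0 0 0 0 0 0.009 -1; 0 0 0 0 0 0.009 -1; 0 0 0 0 0 0.009 0.75; 0 0 0 0 0 0.009 0.75; 0 0 0 0 0 0.009 0.75; 0 0 0 0 0 -0.3 0.75; 0 0 0 0 0 -0.74 1; 0 0 0 0 0 -0.74 1"

```text
time: 27.02
eef_pos: [0.5852, -0.0332, 0.2053]
tcp_rot: [0.707, 0.707, 0.002, 0.003]
contact_force: [0.4, -0.8, 0.5]
opening: 0.998
finger_force: 0.0
```

send_rows:
  moves: "0 0 0 0.2 -0.2 0 1; 0 0 0 0.362 -0.379 0 1; 0 0 0 0.362 -0.379 0 1"

```text
time: 27.4
eef_pos: [0.5051, 0.0414, 0.1995]
tcp_rot: [0.706, 0.708, -0.0, -0.001]
contact_force: [-0.2, -0.3, -0.2]
opening: 1.003
finger_force: 0.0
```

send_rows:
  moves: "0 0 0 0.2 -0.2 0 1; 0 0 0 0.362 -0.378 0 1; 0 0 0 0.362 -0.378 0 1; 0 0 0 0.362 -0.378 0 1; 0 0 0 0.362 -0.378 0 1; 0 0 0 0.362 -0.378 0 1"

```text
time: 28.15
eef_pos: [0.4326, 0.1114, 0.2003]
tcp_rot: [0.708, 0.707, -0.0, 0.0]
contact_force: [-0.6, -0.6, -0.4]
opening: 0.996
finger_force: 0.0
```

```bash
python3 - <<'E'
from h import *
st();c=cam('wrist','w7.png');print(col(c,'yellow',.01,(150,60,480,340)));print(col(c,'brown',.042))
t=cam('top')
for n in('red','pink'): print(n,col(t,n,.012,(160,255,345,340),60))
E
python3 plan.py .43,.1125,.018,90,1;  python3 plan.py .43,.1125,.15,90,-1,4 .5835,-.0325,.15,90,-1,5 .5835,-.0325,.0665,90,-1; python3 plan.py .5835,-.0325,.2,90,0.75,4; python3 plan.py .42,.219,.2,90,1,6
```

```text
{'time': 28.15, 'qpos': [0.0242, -0.1938, 2.1597, -0.0001, 1.1758, 0.0258], 'eef_pos': [0.4326, 0.1114, 0.2003], 'tcp_rot': [0.7077, 0.7065, -0.0, 0.0], 'contact_force': [-0.5955, -0.5777, -0.4294], 'wrist_torque': [-0.0224, -0.0134, -0.0059], 'finger_force': 0.0, 'opening': 0.996}
[(array([312.6, 203.8]), array([64.5, 66.9]), array([0.4298, 0.114 , 0.01  ]))]
[(array([623.4, 115.7]), array([45.9, 56.6]), array([0.6451, 0.1824, 0.042 ]))]
red [(array([183.3, 288.9]), array([18.4, 19.5]), array([0.4403, 0.3386, 0.012 ]))]
pink []
CALL: [x4] 0 0 -0 0 -0.01 0.91 1
[0.43, 0.1124, 0.018, 89.9855]
CALL: [x4] 0 0 -0 0 0 -0.66 -1
CALL: [x3] 0 0 -0 -0.362 0.384 0 -1
CALL: [x5] 0 0 -0 -0.362 0.383 0 -1; [x3] 0 0 -0 -0.362 0.383 0.417 -1
[0.5834, -0.0324, 0.0666, 89.9855]
CALL: [x4] 0 0 -0 0 0 -0.667 0.75
[0.5834, -0.0324, 0.2, 89.9855]
CALL: [x4] 0 0 -0 0.628 -0.409 0 1
CALL: [x6] 0 0 -0 0.629 -0.408 0 1
[0.4201, 0.219, 0.2, 89.9855]
```

send_rows:
  moves: "0 0 0 0 -0.01 0.3 1; 0 0 0 0 -0.01 0.6 1; 0 0 0 0 -0.01 0.8 1; 0 0 0 0 -0.01 0.88 1; 0 0 0 0 -0.01 0.91 1; 0 0 0 0 -0.01 0.91 1; 0 0 0 0 -0.01 0.91 -1; 0 0 0 0 -0.01 0.91 -1; 0 0 0 0 -0.01 0.91 -1; 0 0 0 0 -0.01 0.91 -1"

```text
time: 29.5
eef_pos: [0.4311, 0.1121, 0.0201]
tcp_rot: [0.707, 0.707, 0.001, 0.001]
contact_force: [-2.4, 0.3, 6.2]
opening: 0.685
finger_force: 25.7
```

send_rows:
  moves: "0 0 0 0 0 -0.15 -1; 0 0 0 0 0 -0.4 -1; 0 0 0 0 0 -0.66 -1; 0 0 0 0 0 -0.66 -1"

```text
time: 30.0
eef_pos: [0.4335, 0.1122, 0.1562]
tcp_rot: [0.707, 0.707, 0.005, 0.004]
contact_force: [0.4, 0.0, -0.4]
opening: 0.687
finger_force: 27.2
```

Run:
```python
from h import *
st();t=cam('top','t8.png');s=cam('scene')
print('brown',col(t,'brown',.044,(290,200,380,330),60),col(s,'brown',.044,(300,230,400,290),60));print('pink',col(t,'pink',.012,(180,230,330,345),40),col(s,'pink',.012,(180,200,330,300),40))
```

```text
{'time': 30.0, 'qpos': [0.026, -0.141, 2.2014, -0.0, 1.0685, 0.026], 'eef_pos': [0.4335, 0.1122, 0.1562], 'tcp_rot': [0.7071, 0.7071, 0.0046, 0.0043], 'contact_force': [0.4055, 0.0394, -0.4295], 'wrist_torque': [-0.0211, 0.0466, -0.0421], 'finger_force': 27.1959, 'opening': 0.6865}
brown [(array([334.5, 233. ]), array([19.1, 19.3]), array([ 0.5831, -0.0312,  0.044 ]))] [(array([352.4, 252.4]), array([ 9.3, 20.9]), array([ 0.5832, -0.0303,  0.044 ]))]
pink [] [(array([232.9, 240.5]), array([ 9.3, 20.3]), array([0.4176, 0.2212, 0.012 ]))]
```

send_rows:
  moves: "0 0 0 -0.18 0.19 0 -1; 0 0 0 -0.362 0.384 0 -1; 0 0 0 -0.362 0.384 0 -1"

```text
time: 30.48
eef_pos: [0.5075, 0.0376, 0.1485]
tcp_rot: [0.708, 0.706, -0.001, -0.001]
contact_force: [0.1, 0.9, -0.6]
opening: 0.68
finger_force: 27.2
```

send_rows:
  moves: "0 0 0 -0.18 0.19 0 -1; 0 0 0 -0.362 0.383 0 -1; 0 0 0 -0.362 0.383 0 -1; 0 0 0 -0.362 0.383 0 -1; 0 0 0 -0.362 0.383 0.2 -1; 0 0 0 -0.362 0.383 0.35 -1; 0 0 0 -0.362 0.383 0.4 -1; 0 0 0 -0.362 0.383 0.41 -1; 0 0 0 -0.362 0.383 0.417 -1; 0 0 0 -0.362 0.383 0.417 -1"

```text
time: 31.72
eef_pos: [0.5837, -0.0326, 0.0681]
tcp_rot: [0.707, 0.707, 0.001, 0.0]
contact_force: [-0.7, 1.2, 2.6]
opening: 0.679
finger_force: 28.8
```

send_rows:
  moves: "0 0 0 0 0 0 0.75; 0 0 0 0 0 0 0.75; 0 0 0 0 0 0 0.75; 0 0 0 0 0 -0.3 0.75; 0 0 0 0 0 -0.667 1; 0 0 0 0 0 -0.667 1; 0 0 0 0 0 -0.667 1"

```text
time: 32.6
eef_pos: [0.5836, -0.0329, 0.2012]
tcp_rot: [0.707, 0.707, 0.001, 0.001]
contact_force: [0.4, 0.7, -0.8]
opening: 1.002
finger_force: 0.0
```

Run:
```python
from h import *
st();c=cam('wrist','w9.png');print(col(c,'yellow',.058,(150,60,480,340)),proj(c,[.5825,-.031,.058]))
```

```text
{'time': 32.6, 'qpos': [-0.2298, 0.128, 1.8453, -0.0, 1.1663, -0.2296], 'eef_pos': [0.5836, -0.0329, 0.2012], 'tcp_rot': [0.7072, 0.707, 0.0005, 0.0009], 'contact_force': [0.3893, 0.7163, -0.7961], 'wrist_torque': [0.0552, 0.018, 0.0249], 'finger_force': 0.0, 'opening': 1.002}
[(array([316.2, 217.4]), array([73.7, 77.8]), array([ 0.5839, -0.0303,  0.058 ]))] (np.float64(314.17374039170403), np.float64(218.38791980052682))
```

send_rows:
  moves: "0 0 0 0.2 -0.13 0 1; 0 0 0 0.4 -0.27 0 1; 0 0 0 0.628 -0.409 0 1; 0 0 0 0.628 -0.409 0 1"

```text
time: 33.15
eef_pos: [0.4981, 0.0951, 0.197]
tcp_rot: [0.706, 0.708, -0.002, -0.002]
contact_force: [-0.1, -0.2, -0.3]
opening: 1.001
finger_force: 0.0
```

send_rows:
  moves: "0 0 0 0.2 -0.13 0 1; 0 0 0 0.4 -0.27 0 1; 0 0 0 0.629 -0.408 0 1; 0 0 0 0.629 -0.408 0 1; 0 0 0 0.629 -0.408 0 1; 0 0 0 0.629 -0.408 0 1; 0 0 0 0.629 -0.408 0 1"

```text
time: 34.02
eef_pos: [0.4205, 0.2176, 0.2001]
tcp_rot: [0.708, 0.706, -0.0, -0.0]
contact_force: [-0.3, 0.3, 0.5]
opening: 0.999
finger_force: 0.0
```

Run:
```python
from h import *
st();c=cam('wrist','w10.png');print(col(c,'pink',.01,(150,60,480,340)))
```

```text
{'time': 34.025, 'qpos': [0.2629, -0.1253, 2.1009, -0.0002, 1.1664, 0.2653], 'eef_pos': [0.4205, 0.2176, 0.2001], 'tcp_rot': [0.7079, 0.7063, -0.0002, -0.0], 'contact_force': [-0.315, 0.2764, 0.5165], 'wrist_torque': [-0.0152, -0.0352, 0.0332], 'finger_force': 0.0, 'opening': 0.9986}
[(array([312.9, 202.9]), array([64.6, 66.9]), array([0.4179, 0.2211, 0.01  ]))]
```

```bash
python3 plan.py .418,.2195,.018,90,1;  python3 plan.py .418,.2195,.17,90,-1,4; python3 plan.py .5835,-.0325,.17,90,-1,5; python3 plan.py .5835,-.0325,.0825,90,-1; python3 plan.py .5835,-.0325,.22,90,0.75,4; python3 plan.py .442,.337,.2,90,1,6
```

```text
CALL: [x4] 0 0 -0 0.002 -0.01 0.91 1
[0.4181, 0.2194, 0.018, 89.9855]
CALL: [x4] 0 0 -0 0 0 -0.76 -1
[0.4181, 0.2194, 0.17, 89.9855]
CALL: [x4] 0 0 -0 -0.63 0.414 0 -1
CALL: [x5] 0 0 -0 -0.629 0.413 0 -1
[0.5834, -0.0324, 0.17, 89.9855]
CALL: [x3] 0 0 -0 0 0 0.437 -1
[0.5834, -0.0324, 0.0826, 89.9855]
CALL: [x4] 0 0 -0 0 0 -0.687 0.75
[0.5834, -0.0324, 0.22, 89.9855]
CALL: [x4] 0 0 -0 0.616 -0.236 0.033 1
CALL: [x4] 0 0 -0 0.615 -0.236 0.034 1
CALL: [x6] 0 0 -0 0.616 -0.236 0.033 1
[0.4419, 0.337, 0.2, 89.9855]
```

send_rows:
  moves: "0 0 0 0.002 -0.01 0.3 1; 0 0 0 0.002 -0.01 0.6 1; 0 0 0 0.002 -0.01 0.8 1; 0 0 0 0.002 -0.01 0.88 1; 0 0 0 0.002 -0.01 0.91 1; 0 0 0 0.002 -0.01 0.91 1; 0 0 0 0.002 -0.01 0.91 -1; 0 0 0 0.002 -0.01 0.91 -1; 0 0 0 0.002 -0.01 0.91 -1; 0 0 0 0.002 -0.01 0.91 -1"

```text
time: 35.33
eef_pos: [0.419, 0.2194, 0.0202]
tcp_rot: [0.707, 0.707, 0.001, 0.001]
contact_force: [-1.2, -0.3, 5.8]
opening: 0.679
finger_force: 25.7
```

send_rows:
  moves: "0 0 0 0 0 -0.15 -1; 0 0 0 0 0 -0.4 -1; 0 0 0 0 0 -0.65 -1; 0 0 0 0 0 -0.76 -1; 0 0 0 0 0 -0.76 -1"

```text
time: 35.95
eef_pos: [0.4194, 0.2195, 0.1732]
tcp_rot: [0.707, 0.707, 0.003, 0.002]
contact_force: [0.3, 0.0, 0.7]
opening: 0.683
finger_force: 27.1
```

Run:
```python
from h import *
st();t=cam('top');s=cam('scene')
print('yellow',col(t,'yellow',.06,(290,200,380,330),60),col(s,'yellow',.06,(300,220,400,290),60));print('red',col(t,'red',.012,(150,230,330,345),40),col(s,'red',.012,(180,200,330,300),40))
```

```text
{'time': 35.95, 'qpos': [0.2674, -0.0969, 2.1278, 0.0, 1.1041, 0.2675], 'eef_pos': [0.4194, 0.2195, 0.1732], 'tcp_rot': [0.7071, 0.7071, 0.0028, 0.0016], 'contact_force': [0.3095, 0.0015, 0.6676], 'wrist_torque': [-0.0111, -0.0134, 0.031], 'finger_force': 27.1339, 'opening': 0.683}
yellow [(array([334.6, 231.6]), array([20.4, 21.2]), array([ 0.5838, -0.0309,  0.06  ]))] [(array([352.9, 246.4]), array([10. , 22.1]), array([ 0.5843, -0.0298,  0.06  ]))]
red [] [(array([211.5, 211.1]), array([ 6.3, 17.2]), array([0.4479, 0.3741, 0.012 ]))]
```

send_rows:
  moves: "0 0 0 -0.2 0.13 0 -1; 0 0 0 -0.4 0.26 0 -1; 0 0 0 -0.63 0.414 0 -1; 0 0 0 -0.63 0.414 0 -1"

```text
time: 36.55
eef_pos: [0.5012, 0.0904, 0.1684]
tcp_rot: [0.709, 0.705, -0.001, -0.001]
contact_force: [-0.1, 0.2, 0.2]
opening: 0.686
finger_force: 27.1
```

send_rows:
  moves: "0 0 0 -0.2 0.13 0 -1; 0 0 0 -0.4 0.26 0 -1; 0 0 0 -0.629 0.413 0 -1; 0 0 0 -0.629 0.413 0 -1; 0 0 0 -0.629 0.413 0 -1; 0 0 0 -0.629 0.413 0.2 -1; 0 0 0 -0.629 0.413 0.35 -1; 0 0 0 -0.629 0.413 0.41 -1; 0 0 0 -0.629 0.413 0.425 -1; 0 0 0 -0.629 0.413 0.437 -1; 0 0 0 -0.629 0.413 0.437 -1"

```text
time: 37.92
eef_pos: [0.5841, -0.0328, 0.0843]
tcp_rot: [0.707, 0.707, 0.001, 0.001]
contact_force: [-0.2, 1.3, 1.2]
opening: 0.679
finger_force: 27.3
```

send_rows:
  moves: "0 0 0 0 0 0 0.75; 0 0 0 0 0 0 0.75; 0 0 0 0 0 0 0.75; 0 0 0 0 0 -0.3 0.75; 0 0 0 0 0 -0.687 1; 0 0 0 0 0 -0.687 1; 0 0 0 0 0 -0.687 1"

```text
time: 38.8
eef_pos: [0.5838, -0.033, 0.2216]
tcp_rot: [0.707, 0.707, 0.001, 0.001]
contact_force: [0.5, -0.2, 0.3]
opening: 0.997
finger_force: 0.0
```

```bash
python3 - <<'E'
from h import *
st();c=cam('wrist','w11.png');print(col(c,'pink',.074,(150,60,480,340)),proj(c,[.5825,-.031,.074]))
t=cam('top','t11.png');s=cam('scene','s11.png')
print('red',col(t,'red',.012,(130,250,260,345),40),col(s,'red',.012,(170,190,250,240),40))
E
echo '[0.5834,-0.0324,0.22,89.9855]'>cmd.json;  python3 plan.py .4495,.372,.2,90,1,6
```

```text
{'time': 38.8, 'qpos': [-0.2299, 0.1083, 1.8278, -0.0, 1.2027, -0.2296], 'eef_pos': [0.5838, -0.033, 0.2216], 'tcp_rot': [0.7072, 0.707, 0.0007, 0.0012], 'contact_force': [0.5336, -0.1778, 0.265], 'wrist_torque': [0.0332, -0.0109, -0.0004], 'finger_force': 0.0, 'opening': 0.9965}
[(array([315.9, 217. ]), array([72.9, 76.8]), array([ 0.5841, -0.0312,  0.074 ]))] (np.float64(313.70366082798523), np.float64(216.79838490020006))
red [(array([169.3, 285.9]), array([18.1, 19.4]), array([0.4469, 0.3736, 0.012 ]))] [(array([211.5, 211.1]), array([ 6.3, 17.2]), array([0.4479, 0.3741, 0.012 ]))]
CALL: [x4] 0 0 -0 0.674 -0.223 0.033 1
CALL: [x4] 0 0 -0 0.674 -0.224 0.034 1
CALL: [x6] 0 0 -0 0.674 -0.223 0.033 1
[0.4495, 0.372, 0.2, 89.9855]
```

The red plate has been knocked from (.440,.339) to (.447,.374); top and scene views agree, so I go there.

send_rows:
  moves: "0 0 0 0.25 -0.08 0.01 1; 0 0 0 0.5 -0.16 0.02 1; 0 0 0 0.674 -0.223 0.033 1; 0 0 0 0.674 -0.223 0.033 1"

```text
time: 39.45
eef_pos: [0.5364, 0.1039, 0.2109]
tcp_rot: [0.706, 0.708, -0.002, -0.002]
contact_force: [-0.2, 0.3, -0.5]
opening: 1.0
finger_force: 0.0
```

send_rows:
  moves: "0 0 0 0.25 -0.08 0.01 1; 0 0 0 0.5 -0.16 0.02 1; 0 0 0 0.674 -0.224 0.034 1; 0 0 0 0.674 -0.224 0.034 1"

```text
time: 39.95
eef_pos: [0.4928, 0.2375, 0.2051]
tcp_rot: [0.706, 0.708, -0.001, -0.001]
contact_force: [-0.1, -0.6, 1.0]
opening: 0.997
finger_force: 0.0
```

send_rows:
  moves: "0 0 0 0.25 -0.08 0.01 1; 0 0 0 0.5 -0.16 0.02 1; 0 0 0 0.674 -0.223 0.033 1; 0 0 0 0.674 -0.223 0.033 1; 0 0 0 0.674 -0.223 0.033 1; 0 0 0 0.674 -0.223 0.033 1; 0 0 0 0.674 -0.223 0.033 1"

```text
time: 40.83
eef_pos: [0.45, 0.3706, 0.2004]
tcp_rot: [0.708, 0.706, 0.0, 0.0]
contact_force: [-0.7, 0.3, -0.5]
opening: 1.001
finger_force: 0.0
```

```bash
python3 - <<'E'
from h import *
st();c=cam('wrist','w12.png');print(col(c,'red',.01,(150,60,480,340)))
E
cp cmd.json c0.json; python3 plan.py .4475,.372,.018,90,1
```

```text
{'time': 40.825, 'qpos': [0.515, 0.1264, 1.8486, -0.0002, 1.1666, 0.5171], 'eef_pos': [0.45, 0.3706, 0.2004], 'tcp_rot': [0.7078, 0.7064, 0.0, 0.0001], 'contact_force': [-0.7152, 0.2999, -0.5], 'wrist_torque': [0.0021, -0.0442, 0.0051], 'finger_force': 0.0, 'opening': 1.0012}
[(array([314.8, 202.8]), array([63.5, 66.2]), array([0.449 , 0.3741, 0.01  ]))]
CALL: [x4] 0 0 -0 0 -0.01 0.91 1
[0.4475, 0.372, 0.018, 89.9855]
```

```bash
cp c0.json cmd.json; python3 plan.py .4495,.3725,.018,90,1;  python3 plan.py .4495,.3725,.18,90,-1,4; python3 plan.py .5835,-.0325,.18,90,-1,5; python3 plan.py .5835,-.0325,.0985,90,-1; python3 plan.py .5835,-.0325,.25,90,0.75,4
```

```text
CALL: [x4] 0 0 -0 0.002 0 0.91 1
[0.4495, 0.3724, 0.018, 89.9855]
CALL: [x4] 0 0 -0 0 0 -0.81 -1
[0.4495, 0.3724, 0.18, 89.9855]
CALL: [x4] 0 0 -0 -0.675 0.224 0 -1
CALL: [x4] 0 0 -0 -0.675 0.223 0 -1
CALL: [x5] 0 0 -0 -0.674 0.224 0 -1
[0.5836, -0.0324, 0.18, 89.9855]
CALL: [x3] 0 0 -0 0 0 0.408 -1
[0.5836, -0.0324, 0.0984, 89.9855]
CALL: [x4] 0 0 -0 0 0 -0.758 0.75
[0.5836, -0.0324, 0.25, 89.9855]
```

send_rows:
  moves: "0 0 0 0.002 0 0.3 1; 0 0 0 0.002 0 0.6 1; 0 0 0 0.002 0 0.8 1; 0 0 0 0.002 0 0.88 1; 0 0 0 0.002 0 0.91 1; 0 0 0 0.002 0 0.91 1; 0 0 0 0.002 0 0.91 -1; 0 0 0 0.002 0 0.91 -1; 0 0 0 0.002 0 0.91 -1; 0 0 0 0.002 0 0.91 -1"

```text
time: 42.12
eef_pos: [0.4504, 0.3727, 0.0204]
tcp_rot: [0.707, 0.707, 0.001, 0.0]
contact_force: [-0.7, -1.6, 6.3]
opening: 0.685
finger_force: 26.1
```

send_rows:
  moves: "0 0 0 0 0 -0.15 -1; 0 0 0 0 0 -0.4 -1; 0 0 0 0 0 -0.65 -1; 0 0 0 0 0 -0.81 -1; 0 0 0 0 0 -0.81 -1"

```text
time: 42.75
eef_pos: [0.4511, 0.3731, 0.1845]
tcp_rot: [0.707, 0.707, 0.004, 0.001]
contact_force: [0.3, -0.7, 0.1]
opening: 0.684
finger_force: 27.0
```

Run:
```python
from h import *
st();t=cam('top');s=cam('scene')
print('pink',col(t,'pink',.076,(290,200,380,330),60),col(s,'pink',.076,(300,220,400,290),60),col(t,'green',.012,(400,270,510,340),60))
```

```text
{'time': 42.75, 'qpos': [0.5178, 0.1444, 1.8594, 0.0, 1.1295, 0.518], 'eef_pos': [0.4511, 0.3731, 0.1845], 'tcp_rot': [0.7072, 0.707, 0.004, 0.0011], 'contact_force': [0.3113, -0.6626, 0.0785], 'wrist_torque': [-0.0045, 0.0131, 0.0322], 'finger_force': 27.0188, 'opening': 0.6837}
pink [(array([335.1, 230.3]), array([20.9, 26. ]), array([ 0.5843, -0.0316,  0.076 ]))] [(array([353.4, 240.8]), array([10.3, 22.2]), array([ 0.5841, -0.0304,  0.076 ]))] [(array([434. , 304.4]), array([19.1, 20.5]), array([ 0.415, -0.281,  0.012])), (array([475.9, 305.2]), array([19.4, 20.8]), array([ 0.4152, -0.3847,  0.012 ]))]
```

send_rows:
  moves: "0 0 0 -0.22 0.07 0 -1; 0 0 0 -0.45 0.15 0 -1; 0 0 0 -0.675 0.224 0 -1; 0 0 0 -0.675 0.224 0 -1"

```text
time: 43.35
eef_pos: [0.4936, 0.2342, 0.1777]
tcp_rot: [0.709, 0.705, -0.002, -0.001]
contact_force: [-0.9, -0.1, -0.6]
opening: 0.684
finger_force: 27.0
```

send_rows:
  moves: "0 0 0 -0.22 0.07 0 -1; 0 0 0 -0.45 0.15 0 -1; 0 0 0 -0.675 0.223 0 -1; 0 0 0 -0.675 0.223 0 -1"

```text
time: 43.85
eef_pos: [0.5385, 0.1004, 0.1785]
tcp_rot: [0.708, 0.706, -0.001, -0.001]
contact_force: [0.3, 0.9, -0.5]
opening: 0.684
finger_force: 27.0
```

send_rows:
  moves: "0 0 0 -0.22 0.07 0 -1; 0 0 0 -0.45 0.15 0 -1; 0 0 0 -0.674 0.224 0 -1; 0 0 0 -0.674 0.224 0 -1; 0 0 0 -0.674 0.224 0 -1; 0 0 0 -0.674 0.224 0.2 -1; 0 0 0 -0.674 0.224 0.33 -1; 0 0 0 -0.674 0.224 0.38 -1; 0 0 0 -0.674 0.224 0.395 -1; 0 0 0 -0.674 0.224 0.408 -1; 0 0 0 -0.674 0.224 0.408 -1"

```text
time: 45.22
eef_pos: [0.5843, -0.0326, 0.1005]
tcp_rot: [0.707, 0.707, 0.001, 0.001]
contact_force: [-1.9, 1.5, 3.9]
opening: 0.682
finger_force: 27.4
```

send_rows:
  moves: "0 0 0 0 0 0 0.75; 0 0 0 0 0 0 0.75; 0 0 0 0 0 0 0.75; 0 0 0 0 0 -0.3 0.75; 0 0 0 0 0 -0.6 1; 0 0 0 0 0 -0.758 1; 0 0 0 0 0 -0.758 1; 0 0 0 0 0 -0.758 1"

```text
time: 46.22
eef_pos: [0.5826, -0.0327, 0.2487]
tcp_rot: [0.707, 0.707, -0.001, -0.001]
contact_force: [-0.6, 0.4, -0.2]
opening: 1.003
finger_force: 0.0
```

```bash
python3 - <<'E'
from h import *
st();c=cam('wrist','w13.png');print(col(c,'red',.09,(150,130,480,340)))
t=cam('top');b=blobs(t,[105,150,50],[125,255,255],(340,230,400,310),100)
for q in b: print('cover',ray(t,*cv2.fitEllipse(q)[0],.102))
s=cam('scene');cv2.imwrite('pics/s13.png',np.vstack([s['image'][200:350,250:470].repeat(3,0).repeat(3,1)])[:,:,::-1])
E
python3 plan.py .455,-.12,.26,165,0,8
```

```text
{'time': 46.225, 'qpos': [-0.2299, 0.0852, 1.8021, -0.0001, 1.2568, -0.2295], 'eef_pos': [0.5826, -0.0327, 0.2487], 'tcp_rot': [0.7072, 0.707, -0.0007, -0.001], 'contact_force': [-0.6439, 0.3989, -0.165], 'wrist_torque': [0.0261, -0.0098, 0.0066], 'finger_force': 0.0, 'opening': 1.003}
[(array([319. , 214.3]), array([69.3, 73. ]), array([ 0.5844, -0.0313,  0.09  ]))]
cover [ 0.44785441 -0.12456881  0.102     ]
CALL: [x8] 0 0 -0.2084 -0.438 -0.643 -0.05 0
[0.455, -0.12, 0.26, 165.0095]
```

View pics/s13.png

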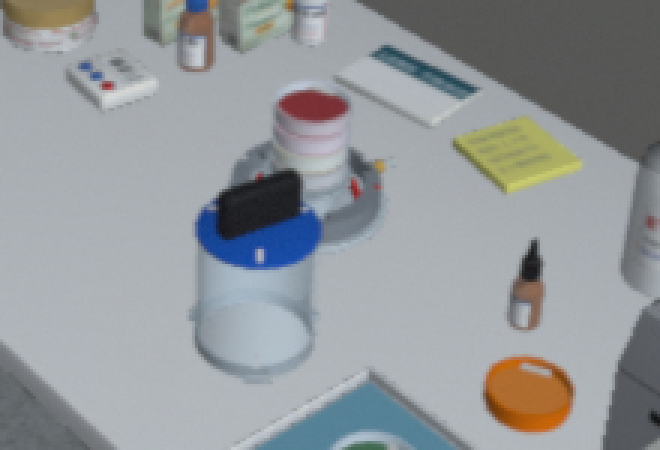

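The stack of four stands straight on the carrier (red on top at (312,105)), and the cover stands at (258,290) in the crop. I regrasp it at the pose where I released it.

```bash
echo '[0.5836,-0.0324,0.25,89.9855]'>cmd.json; python3 plan.py .45,-.125,.24,170.4,0,10; python3 plan.py .45,-.125,.1205,170.4,0,5;  python3 plan.py .45,-.125,.28,170.4,-1,5; python3 plan.py .5835,-.0325,.28,170.4,-1,6 ; python3 plan.py .5835,-.0325,.15,170.4,-1,6
```

```text
CALL: [x10] 0 0 -0.2234 -0.463 -0.668 0.05 0
[0.45, -0.125, 0.24, 170.4095]
CALL: [x5] 0 0 0 0 0 0.597 0
[0.45, -0.125, 0.1206, 170.4095]
CALL: [x5] 0 0 0 0 0 -0.797 -1
[0.45, -0.125, 0.28, 170.4095]
CALL: [x6] 0 0 0 -0.581 0.567 0 -1
[0.5834, -0.0325, 0.28, 170.4095]
CALL: [x6] 0 0 0 0 0 0.65 -1
[0.5834, -0.0325, 0.15, 170.4095]
```

send_rows:
  moves: "0 0 -0.2234 -0.463 -0.668 0.05 0; 0 0 -0.2234 -0.463 -0.668 0.05 0; 0 0 -0.2234 -0.463 -0.668 0.05 0; 0 0 -0.2234 -0.463 -0.668 0.05 0; 0 0 -0.2234 -0.463 -0.668 0.05 0; 0 0 -0.2234 -0.463 -0.668 0.05 0; 0 0 -0.2234 -0.463 -0.668 0.05 0; 0 0 -0.2234 -0.463 -0.668 0.05 0; 0 0 -0.2234 -0.463 -0.668 0.05 0; 0 0 -0.2234 -0.463 -0.668 0.05 0; 0 0 -0.2234 -0.463 -0.668 0.05 0"

```text
time: 47.75
eef_pos: [0.4497, -0.1253, 0.24]
tcp_rot: [0.084, 0.996, 0.0, -0.0]
contact_force: [-0.3, 0.5, -0.2]
opening: 0.499
finger_force: 0.0
```

Run:
```python
from h import *
s=st();m=R.from_quat(s['tcp_rot']).as_matrix();print(np.degrees(np.arctan2(m[1,0],m[0,0])))
c=cam('wrist')
k=blobs(c,[0,0,0],[180,255,45],(230,100,420,330),400)[0]
Q=np.array([ray(c,*p[0],.135)[:2] for p in k]);print('bar',cv2.minAreaRect((Q*1000).astype(np.float32)))
t=cam('top');print('red',col(t,'red',.092,(300,200,380,260),60))
```

```text
{'time': 47.75, 'qpos': [-0.4897, -0.1832, 2.0757, 0.0, 1.2496, -1.8923], 'eef_pos': [0.4497, -0.1253, 0.24], 'tcp_rot': [0.084, 0.9965, 0.0001, -0.0002], 'contact_force': [-0.3267, 0.4558, -0.2105], 'wrist_torque': [0.0069, -0.0277, 0.0064], 'finger_force': 0.0, 'opening': 0.4992}
170.36376611057702
bar ((445.1819152832031, -125.52549743652344), (14.65013599395752, 63.0716438293457), 80.86170959472656)
red [(array([335.5, 229.5]), array([20. , 20.3]), array([ 0.5836, -0.032 ,  0.092 ]))]
```

send_rows:
  moves: "0 0 0 0 0 0.25 0; 0 0 0 0 0 0.45 0; 0 0 0 0 0 0.57 0; 0 0 0 0 0 0.597 0; 0 0 0 0 0 0.597 0; 0 0 0 0 0 0.597 -1; 0 0 0 0 0 0.597 -1; 0 0 0 0 0 0.597 -1; 0 0 0 0 0 0.597 -1; 0 0 0 0 0 0.597 -1; 0 0 0 0 0 0.597 -1"
  newtons: 80

```text
time: 49.22
eef_pos: [0.451, -0.1257, 0.1226]
tcp_rot: [0.084, 0.996, -0.0, 0.002]
contact_force: [0.1, 2.0, 5.4]
opening: 0.172
finger_force: 79.6
```

send_rows:
  moves: "0 0 0 0 0 -0.1 -1; 0 0 0 0 0 -0.3 -1; 0 0 0 0 0 -0.55 -1; 0 0 0 0 0 -0.797 -1; 0 0 0 0 0 -0.797 -1"

```text
time: 49.85
eef_pos: [0.4514, -0.1264, 0.2844]
tcp_rot: [0.084, 0.996, -0.002, 0.004]
contact_force: [-0.2, -0.8, -2.7]
opening: 0.17
finger_force: 78.4
```

send_rows:
  moves: "0 0 0 -0.15 0.14 0 -1; 0 0 0 -0.3 0.29 0 -1; 0 0 0 -0.45 0.44 0 -1; 0 0 0 -0.581 0.567 0 -1; 0 0 0 -0.581 0.567 0 -1; 0 0 0 -0.581 0.567 0 -1; 0 0 0 -0.581 0.567 0 -1; 0 0 0 -0.581 0.567 0 -1"

```text
time: 50.85
eef_pos: [0.5827, -0.0335, 0.2803]
tcp_rot: [0.084, 0.996, -0.0, -0.0]
contact_force: [-0.1, 0.2, -3.6]
opening: 0.171
finger_force: 78.8
```

Run:
```python
from h import *
s=st();t=cam('top');sc=cam('scene','s14.png')
b=blobs(t,[105,150,50],[125,255,255],(300,170,380,270),100)
for q in b: print('cover',ray(t,*cv2.fitEllipse(cv2.convexHull(q))[0],.262))
cv2.imwrite('pics/s14.png',sc['image'][130:330,260:460].repeat(3,0).repeat(3,1)[:,:,::-1])
```

```text
{'time': 50.85, 'qpos': [-0.2311, 0.0607, 1.7698, -0.0002, 1.3112, -1.6335], 'eef_pos': [0.5827, -0.0335, 0.2803], 'tcp_rot': [0.0841, 0.9965, -0.0001, -0.0001], 'contact_force': [-0.1018, 0.1567, -3.5553], 'wrist_torque': [0.0167, 0.0107, -0.041], 'finger_force': 78.7635, 'opening': 0.1709}
```

View pics/s14.png

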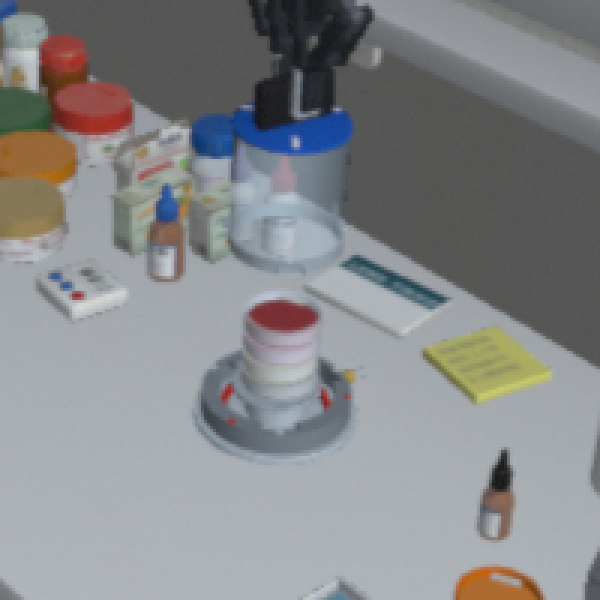

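send_rows:
  moves: "0 0 0 0 0 0.1 -1; 0 0 0 0 0 0.2 -1; 0 0 0 0 0 0.3 -1; 0 0 0 0 0 0.4 -1; 0 0 0 0 0 0.5 -1; 0 0 0 0 0 0.58 -1; 0 0 0 0 0 0.63 -1; 0 0 0 0 0 0.65 -1; 0 0 0 0 0 0.65 -1"

```text
time: 52.08
eef_pos: [0.5835, -0.033, 0.1506]
tcp_rot: [0.084, 0.996, -0.0, 0.0]
contact_force: [0.6, -0.6, -2.4]
opening: 0.173
finger_force: 78.8
```

send_rows:
  moves: "0 0 0 0 0 0.02 -1; 0 0 0 0 0 0.04 -1; 0 0 0 0 0 0.05 -1; 0 0 0 0 0 0.05 -1"

```text
time: 52.58
eef_pos: [0.5831, -0.0329, 0.1401]
tcp_rot: [0.084, 0.996, 0.0, -0.0]
contact_force: [-0.4, 0.2, -3.0]
opening: 0.17
finger_force: 78.8
```

Run:
```python
from h import *
s=st();c=cam('wrist')
```

```text
{'time': 52.575, 'qpos': [-0.23, 0.1974, 1.8872, -0.0, 1.0574, -1.6334], 'eef_pos': [0.5831, -0.0329, 0.1401], 'tcp_rot': [0.0836, 0.9965, 0.0, -0.0002], 'contact_force': [-0.4413, 0.2475, -2.9548], 'wrist_torque': [0.0377, -0.0011, 0.0409], 'finger_force': 78.8332, 'opening': 0.17}
```

send_rows:
  moves: "0 0 0 0 0 0.02 -1; 0 0 0 0 0 0.035 -1; 0 0 0 0 0 0.045 -1; 0 0 0 0 0 0.052 -1; 0 0 0 0 0 0.058 -1; 0 0 0 0 0 0.058 -1; 0 0 0 0 0 0.058 -1"
  newtons: 100

```text
time: 53.5
eef_pos: [0.5839, -0.033, 0.1307]
tcp_rot: [0.084, 0.997, -0.0, 0.001]
contact_force: [-3.6, 0.7, 7.7]
opening: 0.167
finger_force: 103.5
```

send_rows:
  moves: "0 0 0.015 0 0 0 -1; 0 0 0.03 0 0 0 -1; 0 0 0.05 0 0 0 -1; 0 0 0.07 0 0 0 -1; 0 0 0.09 0 0 0 -1; 0 0 0.105 0 0 0 -1; 0 0 0.111 0 0 0 -1; 0 0 0.117 0 0 0 -1; 0 0 0.117 0 0 0 -1; 0 0 0.117 0 0 0 -1"

```text
time: 54.75
eef_pos: [0.5841, -0.0328, 0.131]
tcp_rot: [0.433, 0.901, -0.0, 0.001]
contact_force: [-2.7, 1.5, 8.8]
opening: 0.162
finger_force: 104.4
```

Run:
```python
from h import *
s=st();m=R.from_quat(s['tcp_rot']).as_matrix();print(np.degrees(np.arctan2(m[1,0],m[0,0])))
```

```text
{'time': 54.75, 'qpos': [-0.229, 0.21, 1.8909, -0.0014, 1.0389, -0.903], 'eef_pos': [0.5841, -0.0328, 0.131], 'tcp_rot': [0.4332, 0.9013, -0.0004, 0.001], 'contact_force': [-2.6637, 1.5063, 8.8362], 'wrist_torque': [0.3397, 0.645, 1.1305], 'finger_force': 104.3512, 'opening': 0.162}
128.66253302738284
```

send_rows:
  moves: "0 0 0 0 0 -0.008 -1; 0 0 0 0 0 -0.008 -1; 0 0 -0.004 0 0 -0.008 -0.5; 0 0 -0.004 0 0 -0.008 0; 0 0 -0.004 0 0 -0.008 0; 0 0 -0.004 0 0 -0.008 0; 0 0 -0.004 0 0 -0.25 0; 0 0 -0.004 0 0 -0.6 0; 0 0 -0.004 0 0 -0.95 0; 0 0 -0.004 0 0 -0.95 0; 0 0 -0.004 0 0 -0.95 0"

```text
time: 56.12
eef_pos: [0.5836, -0.033, 0.3199]
tcp_rot: [0.425, 0.905, 0.0, 0.001]
contact_force: [0.5, 0.9, -0.1]
opening: 0.501
finger_force: 0.0
```

Run:
```python
from h import *
st();c=cam('wrist','w15.png')
k=blobs(c,[0,0,0],[180,255,45],(230,100,420,330),200)[0]
Q=np.array([ray(c,*p[0],.145)[:2] for p in k]);print('bar',cv2.minAreaRect((Q*1000).astype(np.float32)))
t=cam('top');s=cam('scene')
i=np.hstack([c['image'][100:340,200:440].repeat(2,0).repeat(2,1)[:450,:], cv2.resize(s['image'][200:350,280:386],(318,450),interpolation=cv2.INTER_CUBIC)])
cv2.imwrite('pics/f15.png',i[:,:,::-1])
print(col(t,'green',.012,(400,270,510,340),60))
```

```text
{'time': 56.125, 'qpos': [-0.2301, 0.0378, 1.722, 0.0001, 1.3792, -0.9231], 'eef_pos': [0.5836, -0.033, 0.3199], 'tcp_rot': [0.4249, 0.9052, 0.0003, 0.0013], 'contact_force': [0.5036, 0.9432, -0.0582], 'wrist_torque': [0.0136, 0.0362, -0.0502], 'finger_force': 0.0, 'opening': 0.5013}
bar ((580.7330932617188, -29.846416473388672), (14.501913070678711, 62.676483154296875), 41.03862380981445)
[(array([434. , 304.4]), array([19.2, 20.4]), array([ 0.415, -0.281,  0.012])), (array([476.1, 305.2]), array([18.9, 20.7]), array([ 0.4152, -0.385 ,  0.012 ]))]
```

View pics/f15.png

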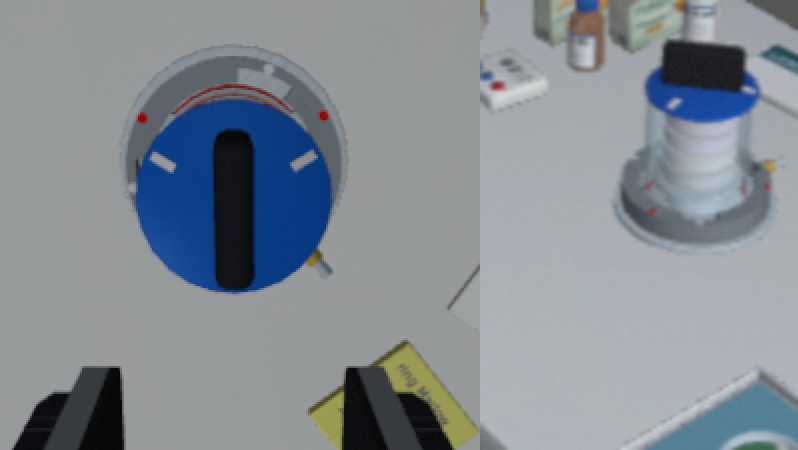

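The white lug marks (163,162) and (304,161) line up with the red stop dots. The bar angle is 131.0°, against 131.3° when the cover was locked at the start. The stack stands upright under the cover and both green plates are in the tray, so I hand in.

```bash
python3 -c "
from plant import ctrl
print(ctrl.sign_off())"
```

```text
the job is handed in; nothing more can be done
None
```

I handed the job in at about 56 s: both green plates lie flat in the tray, the four fresh plates (brown, yellow, pink, red from the bottom) are stacked centred on the carrier, the cover is pushed down and twisted clockwise to its stop, and the timer and bottles were never touched.

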